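Sort the mini cakes and send off the tray

ROBOT

A 6-joint arm with a two-finger parallel gripper is mounted at the origin on the work surface. World frame = base frame: x ahead of the robot, y to its left, z up, the work surface at z = 0. Lengths are in m, angles in rad, forces in N, time in s.
With the tool pointing down it reaches from about 0.35 to 0.85 m from the base axis. Payload 8.1 kg.
Tool frame: the origin (TCP) lies on the centre line of the jaws, within the pads' length; the fingertips stand 11 mm ahead of it and the grasp point (between the pads) lies 8 mm behind it (tip_reach is the z of the fingertips in the tool frame, in m); z points along the fingers, y is the direction in which the jaws open and shut (so a half turn about z gives the same grasp; the last joint's range is limited). The gripper opens to 93 mm and grips with 3 to 60 N. Pads are 15 mm wide; open, the fingers measure 128 mm over their backs; the gripper's body (75 mm by 188 mm) begins 65 mm behind the grasp point.
Start: joints at [1.249, 0.13, 1.488, -0, 1.523, -0.085], TCP at [0.141, 0.583, 0.191] pointing down, gripper open.
Joint ranges: [-2.96, 2.96], [-0.89, 2.26], [0.02, 2.5], [-1.34, 4.48], [0, 2.73], [-2.66, 2.66]. Speed limits (rad/s): [2.39, 2.39, 2.79, 3.14, 3.14, 3.14].

INTERFACE

Orientations are given as a rotation vector (axis times angle).
In Python, from plant import read_state, read_camera, camera_params, close_job, silhouettes, tip_of, tip_reach gives the robot as it stands.
- The arm moves only by the shell command python3 -m creep 'ROWS' [FORCE]. ROWS is JSON, a list of rows, each a list of 5 numbers: the shift along the tool's x, y, z in m, then the turn about the tool's z in rad, then the closure in counts, from 0 (fully open) to 255 (shut). In form: [[dx, dy, dz, twist, gripper], ...]. A call has 1 to 12 rows; each row shifts and turns the commanded pose from where the row before left it, along the tool's axes as they then stand; what a row does not reach is not made up. A row lasts 1/12 s, in which the tool goes at most 41.7 mm and 7.16 degrees, less where a joint would pass 70% of its speed; a pose out of reach is approached as far as the arm can. A call is refused whole if a number of a shift passes 0.0417 or a number of a turn 0.125, either way. A call with a gripper value outside its range is refused whole. The fingers move at their own pace and stop on an object; FORCE is the grip in N (left out, the last holds). Time passes only in rows, so rows that do not move let the fingers close. It gives the time, the measured TCP pose, the force and the opening at its end, in the units of the state.
- read_state(): the state, without advancing time (a new reading comes with each control period).
- read_camera(name): name is "side" or "top"; returns the picture (480x640x3 uint8, red, green, blue); there is no depth.
- camera_params(name): a dict with "fov_y" (degrees; the focal length in pixels is half the picture's height over the tangent of half this angle, whatever the lens; pixels are square), "cx", "cy" (the principal point, pixels), "position" and "rotation" of the camera in the world. Camera axes: x right, y down, z forward; pixel columns grow to the right and rows downward; lengths in m; the calibration is good to about 2 mm. A picture is of the moment at which its call begins. camera_params takes no time and is no camera call.
- close_job(): hands the job in, once; it reports no verdict.
Trained networks look in the newest picture that a camera, given by its name, has taken for a name from the list of things; names that differ only in an ending like _2 or _b are one class to them, and where a whole thing is asked for, a point or a joint stands for the part that bears it (a point fixed in the world has none). Each returns a list of dicts, best first, with "confidence" (0 to 1); they miss things now and then, are a little off and sometimes report something else, mostly with a low value. They report only what shows in the picture. A call takes as long as a camera call. They do not tell look-alikes from the thing itself.
- silhouettes(camera, query): "region" (480x640 bool, what is visible of it) and "pixel" ([column, row] in pixels, amid what is visible of it).
- tip_of(camera, query): "pixel" ([column, row] in pixels: a listed point, or the origin of a listed thing).
The state is a dict: "t": time; "q": joint angles; "dq": joint speeds; "joint_torque": joint torques, N m; "tool_pos": TCP position; "orientation": TCP orientation; "force": force on the tool from outside, world axes, zero at the start; "wrist_torque": the same for the moment, N m; "opening": finger opening in m.
Only numpy, scipy, OpenCV 4.12 (cv2) and the standard library are available. Lean on these libraries where they do the work, as an engineer would, in place of code of your own. Each camera call takes 0.05 s, during which the arm holds its last target.

TASK

Sort the mini cakes from the baking sheet with a light grip that does not squash them: stand every glazed one upright in the black tray and every plain sponge upright and wholly on the wire rack. Then slide the loaded tray along the bench, without lifting it, until it sits centred and square on whichever pick-up mat is free (the one with the tag, without the carton), and finally press the red call button. Leave the carton, jar, bowl and spatula where they are.

Things in the scene. Friction and masses are not known exactly. Their poses are not given: they have to be found in the camera images.
- glazed_1: glazed mini cake: dark brown with a glossy near-black top and a cream zigzag on it, upright round cake 50 mm across and 32 mm high, 50 to 60 g; origin at the centre of its underside, z up. Soft: total finger force on it must stay below 70 N (both pads added together, so about 35 N per pad; a 20 to 25 N grip is plenty). May be absent.
- glazed_2: glazed mini cake: dark brown with a glossy near-black top and a cream zigzag on it, upright round cake 50 mm across and 32 mm high, 50 to 60 g; origin at the centre of its underside, z up. Soft: total finger force on it must stay below 70 N (both pads added together, so about 35 N per pad; a 20 to 25 N grip is plenty). May be absent.
- glazed_3: glazed mini cake: dark brown with a glossy near-black top and a cream zigzag on it, upright round cake 50 mm across and 32 mm high, 50 to 60 g; origin at the centre of its underside, z up. Soft: total finger force on it must stay below 70 N (both pads added together, so about 35 N per pad; a 20 to 25 N grip is plenty). May be absent.
- glazed_4: glazed mini cake: dark brown with a glossy near-black top and a cream zigzag on it, upright round cake 50 mm across and 32 mm high, 50 to 60 g; origin at the centre of its underside, z up. Soft: total finger force on it must stay below 70 N (both pads added together, so about 35 N per pad; a 20 to 25 N grip is plenty). May be absent.
- sponge_1: unglazed mini cake: plain light-brown sponge without zigzag, upright round cake 50 mm across and 32 mm high, 50 to 60 g; origin at the centre of its underside, z up. Soft: total finger force on it must stay below 70 N (both pads added together, so about 35 N per pad; a 20 to 25 N grip is plenty). May be absent.
- sponge_2: unglazed mini cake: plain light-brown sponge without zigzag, upright round cake 50 mm across and 32 mm high, 50 to 60 g; origin at the centre of its underside, z up. Soft: total finger force on it must stay below 70 N (both pads added together, so about 35 N per pad; a 20 to 25 N grip is plenty). May be absent.
- tray: loose black plastic tray, 200 mm (its x) by 150 mm (its y), 22 mm high, open on top, walls and floor 4 mm thick, about 0.35 kg empty; origin at the centre of its underside, z up. Stands on the bench and slides on it.
- mat_left: blue-edged pale pick-up mat flat on the bench on the robot's left (+y), 240 mm (its x) by 190 mm (its y), under 1 mm thick with nothing to catch on; origin at its centre. Tray fits with its long side along the mat's long side.
- mat_right: the same pick-up mat on the robot's right (-y); origin at its centre
- carton: closed pastry carton (cardboard with white lid and red band) 100 x 100 x 60 mm, 0.6 kg, standing on one of the two mats: that mat is taken. Origin at the centre of its underside. Bystander.
- tag: flat white and green tag 90 x 60 mm stuck on the other, free mat; about 1 mm thick, does not obstruct anything; origin at its centre
- sheet: fixed dark baking sheet 140 mm (x) by 400 mm (y), 3 mm thick, with a lip 14 mm high and 5 mm thick along its far (+x) edge only; the cakes start on it, underside at z = 3 mm. Origin at the centre of its underside.
- rack: fixed low wire cooling rack 90 mm (its x) by 120 mm (its y), flat top 12 mm above the bench; origin at the centre of its underside. Stands at the far left or far right corner.
- call (a joint): red call button, value in m: 0 up, 0.006 fully pressed; spring, 5 N fully down; counts as pressed beyond 0.004
- call_top (a point): centre of the top of the red call button, 32 mm across, in a round white housing 48 mm across and 12 mm high on the bench; top 22 mm above the bench when up; pressed straight down
- jar: bystander: amber sprinkle jar with white lid, 60 mm across, 65 mm high, in the far corner across from the rack; origin at the centre of its underside
- bowl: bystander: steel bowl, 110 mm across, 50 mm high; origin under its centre
- spatula: bystander: spatula lying on the bench to the robot's left, 280 mm long, under 25 mm high, 65 mm wide at the blade; origin at its middle
Not all that is in view belongs to the job. What is shaped like the part that bears call but blue is not meant. Leave any turquoise look-alike of the glazed_4 alone.

How it is judged:
By the outcome, as a careful person would: the job done as asked, in the order asked, and still so for the second after the job is handed in, with the robot touching nothing.
Of glazed_1, glazed_2, glazed_3, glazed_4 only 3 to 4 are there at a start; the rules pass over those that are not, and their reading is None.
Of sponge_1, sponge_2 only 1 to 2 are there at a start; the rules pass over those that are not, and their reading is None.
At some moment in a run one of tray, glazed_1, glazed_2, glazed_3, glazed_4 may be knocked a few centimetres aside while the robot is not near it.
Once in a run the grip may slacken for a moment while it holds something.
It also fails if it takes over 208 s, if anything falls off the work surface, if the arm or the gripper's body presses on something with over 40 N, if the wrist force passes 120 N, or if a joint passes its speed limit or range.

## Working session

There is one attempt and no reset: what is moved stays moved. The work goes in short steps, Python scripts to look and compute and a shell command to move; the robot and the scene stay as the last step left them, time stands still between calls to the robot, and variables do not carry over. Pictures are saved under pics/ and viewed, and the job is handed in when it is done.

```bash
ls; mkdir -p pics; python3 - <<'E'
from plant import *
import cv2
s=read_state();print(s)
for c in("top","side"):
    im=read_camera(c);cv2.imwrite(f"pics/{c}0.png",cv2.cvtColor(im,cv2.COLOR_RGB2BGR));print(c,camera_params(c))
print(tip_reach)
E
```

```text
pics
{'t': 0.0, 'q': array([ 1.24862659e+00,  1.31152282e-01,  1.48927236e+00, -1.34445652e-05,
        1.52299526e+00, -8.53721471e-02]), 'dq': array([-0.0002133 ,  0.00097206, -0.00014375,  0.00073466, -0.00117224,
       -0.00088659]), 'joint_torque': array([ 1.21247373e-03, -5.59866464e+01, -4.91753483e+01,  7.68714678e-02,
        3.60128295e-02, -1.45517984e-04]), 'tool_pos': array([0.14052574, 0.58267699, 0.1901966 ]), 'orientation': array([-3.71049062e-01, -3.11924326e+00,  2.81479081e-03]), 'force': array([0.30762507, 0.67422486, 1.17138383]), 'wrist_torque': array([ 0.01511622, -0.00580693, -0.0241604 ]), 'opening': 0.09290989970785625}
top {'fov_y': 48.51138553743796, 'cx': 324.4067318139167, 'cy': 239.94900806563564, 'position': array([ 0.32736336, -0.02559135,  1.25374403]), 'rotation': array([-2.13292655,  2.1243838 , -0.16694354])}
side {'fov_y': 53.19573988860192, 'cx': 314.17227269300736, 'cy': 233.9552591972496, 'position': array([ 0.06554252, -0.70560441,  0.84278546]), 'rotation': array([-2.25813134,  0.63761777, -0.29889742])}
0.011
```

View pics/top0.png

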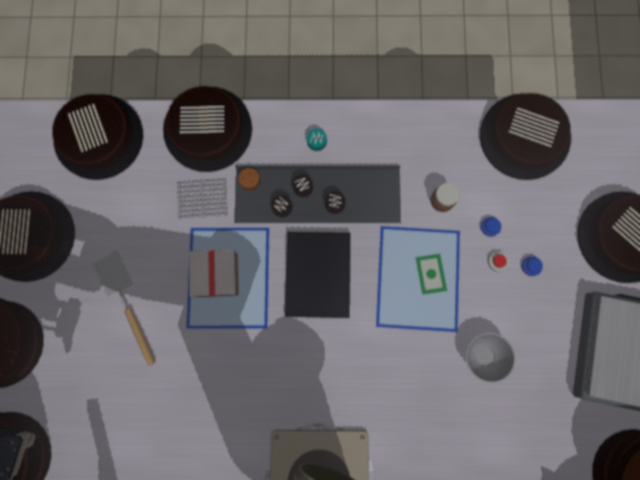

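View pics/side0.png

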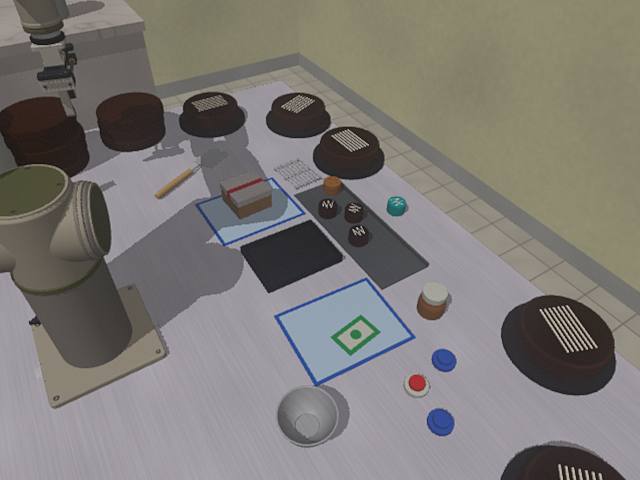

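The top view shows glazed cakes at (281,205), (303,185) and (335,201), and a sponge at (248,178). The turquoise look-alike is at (317,138) and the blue buttons are at (491,226) and (532,266). The red button is at (499,261). The tag at (431,274) marks the right mat as free, and the rack is at (203,198).

```bash
cat > h.py <<'E'
from plant import *
import numpy as np, cv2
from scipy.spatial.transform import Rotation as R
def K(c):
    p=camera_params(c); f=240/np.tan(np.radians(p["fov_y"])/2)
    return p,f
def p2w(c,px,z):
    p,f=K(c); d=np.array([(px[0]-p["cx"])/f,(px[1]-p["cy"])/f,1.])
    d=R.from_rotvec(p["rotation"]).apply(d); o=np.array(p["position"])
    return o+d*(z-o[2])/d[2]
def w2p(c,X):
    p,f=K(c); v=R.from_rotvec(p["rotation"]).inv().apply(np.asarray(X,float)-p["position"])
    return np.array([p["cx"],p["cy"]])+f*v[...,:2]/v[...,2:]
def save(c,n):
    im=read_camera(c);cv2.imwrite(f"pics/{n}.png",cv2.cvtColor(im,cv2.COLOR_RGB2BGR));return im
def yaw(s):  # heading of tool x axis, tool y axis
    M=R.from_rotvec(s["orientation"]).as_matrix(); return M
def delta(tgt,s=None):
    """world displacement -> tool axes"""
    s=s or read_state(); M=yaw(s); return M.T@(np.array(tgt)-s["tool_pos"])
E
python3 - <<'E'
from h import *
M=yaw(read_state());print(M.round(3))
for c in("top","side"):
    read_camera(c)
    for q,z in(("glazed_1",.003),("sponge_1",.003),("tray",0),("mat_right",0),("mat_left",0),("rack",0),("sheet",0),("call_top",.022),("carton",0),("jar",0),("tag",0)):
        for d in tip_of(c,q):
            print(c,q,round(d["confidence"],2),np.round(d["pixel"],1),p2w(c,d["pixel"],z)[:2].round(4))
E
```

```text
[[-0.972  0.235 -0.001]
 [ 0.235  0.972 -0.002]
 [ 0.    -0.002 -1.   ]]
top glazed_1 0.85 [304.6 185.8] [0.6722 0.0378]
top glazed_1 0.79 [278.3 207.8] [0.6174 0.1006]
top glazed_1 0.67 [320.5 140.9] [ 7.863e-01 -1.000e-04]
top glazed_1 0.61 [333.1 205.8] [ 0.6227 -0.0314]
top sponge_1 0.66 [251.2 183.6] [0.6775 0.1676]
top tray 0.72 [319.6 274.1] [4.579e-01 1.000e-04]
top tray 0.31 [248.4 182.4] [0.6813 0.175 ]
top mat_right 0.92 [418.7 283.6] [ 0.4363 -0.233 ]
top mat_left 0.94 [229.5 273.9] [0.4575 0.2134]
top rack 0.57 [200.1 199.8] [0.6375 0.2911]
top sheet 0.64 [216.3 277.2] [0.4496 0.2444]
top sheet 0.62 [314.3 196.4] [0.6466 0.0142]
top call_top 0.62 [490.2 226.8] [ 0.5685 -0.4001]
top call_top 0.61 [534.9 265.8] [ 0.4768 -0.499 ]
top carton 0.61 [215.8 279.1] [0.4451 0.2454]
top jar 0.85 [441.2 202.8] [ 0.6314 -0.2919]
top jar 0.67 [228.7 276.7] [0.4509 0.215 ]
top tag 0.95 [430.2 276.3] [ 0.4537 -0.2604]
top tag 0.65 [279.6 207. ] [0.6201 0.0978]
side glazed_1 0.89 [391.7 210. ] [0.7799 0.0138]
side glazed_1 0.85 [355.5 238.1] [ 0.6315 -0.0254]
side glazed_1 0.77 [329. 213.] [0.6271 0.0904]
side glazed_1 0.71 [349.  217.1] [0.6636 0.0493]
side glazed_1 0.64 [341.3 324.8] [ 0.45   -0.2272]
side sponge_1 0.83 [331.2 190.8] [0.685  0.1674]
side tray 0.61 [291.2 260.9] [ 0.4535 -0.0078]
side mat_right 0.94 [341. 322.] [ 0.4549 -0.2192]
side mat_right 0.4 [358.5 241.6] [ 0.6326 -0.0372]
side mat_left 0.86 [246.9 208.3] [0.4487 0.2234]
side rack 0.87 [296.7 176.2] [0.6381 0.2799]
side sheet 0.64 [355.4 228.4] [0.6545 0.0069]
side call_top 0.62 [437.7 419.9] [ 0.4722 -0.4965]
side call_top 0.61 [417.1 379.4] [ 0.4934 -0.4166]
side call_top 0.61 [443.9 358.6] [ 0.5685 -0.4096]
side carton 0.35 [296.1 176.7] [0.6354 0.2787]
side jar 0.75 [429.2 311.1] [ 0.6377 -0.2957]
side tag 0.7 [356.9 334.3] [ 0.4657 -0.2626]
```

```bash
python3 - <<'E'
from h import *
im=cv2.imread("pics/top0.png")
cv2.imwrite("pics/crop1.png",cv2.resize(im[120:240,170:420],None,fx=3.2,fy=3.2,interpolation=cv2.INTER_CUBIC))
im=cv2.imread("pics/side0.png")
cv2.imwrite("pics/crop2.png",cv2.resize(im[140:300,230:450],None,fx=3.2,fy=3.2,interpolation=cv2.INTER_CUBIC))
E
```

```text
(no output)
```

View pics/crop1.png

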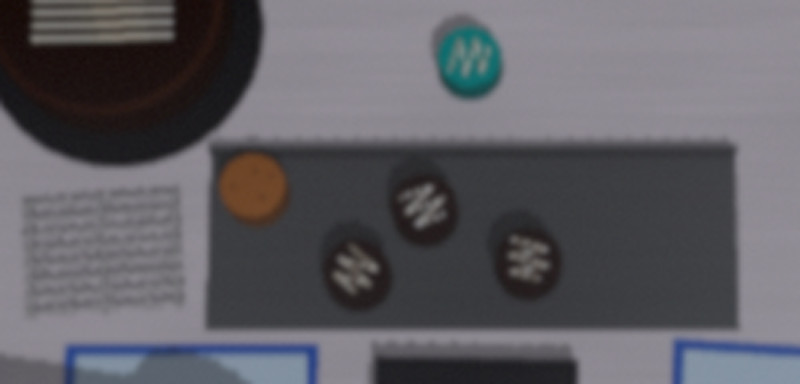

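View pics/crop2.png

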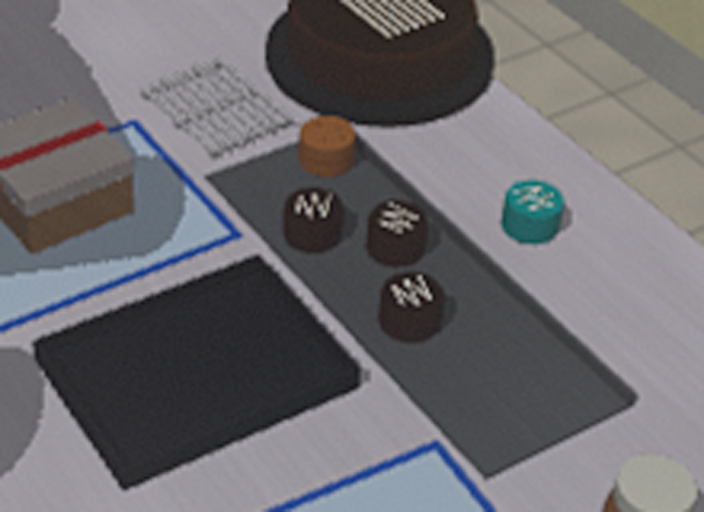

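The close crops confirm it: three dark cakes with a zigzag, one plain sponge at the far-left end of the sheet, and the turquoise decoy beyond the sheet. Next I'll refine the positions.

```bash
cat >> h.py <<'E'
from scipy.optimize import minimize
def cyl(c,x,y,z0,r=.025,h=.032):
    a=np.linspace(0,2*np.pi,40); P=np.concatenate([np.c_[x+r*np.cos(a),y+r*np.sin(a),0*a+z] for z in(z0,z0+h)])
    m=np.zeros((480*4,640*4),np.uint8); hull=cv2.convexHull((w2p(c,P)*4+1.5).astype(np.float32)); cv2.fillConvexPoly(m,np.int32(np.round(hull)),1)
    ys,xs=np.nonzero(m); return np.array([xs.mean()/4-.375,ys.mean()/4-.375])
def cakepos(c,cent,z0=.003,r=.025,h=.032):
    p=p2w(c,cent,z0+h/2)[:2]
    for _ in range(4):
        e=np.array(cent)-cyl(c,p[0],p[1],z0,r,h); w=cyl(c,*p,z0,r,h)
        p=p+(p2w(c,w+e,z0+h/2)-p2w(c,w,z0+h/2))[:2]
    return p
def find(c,q,z0=.003,r=.025,h=.032,minc=.4):
    out=[]
    for d in silhouettes(c,q):
        if d["confidence"]<minc: continue
        ys,xs=np.nonzero(d["region"]); cent=np.array([xs.mean(),ys.mean()])
        out.append((round(d["confidence"],2),len(xs),cent.round(1),cakepos(c,cent,z0,r,h).round(4)))
    return out
def rect(c,q,z,minc=.5):
    for d in silhouettes(c,q):
        if d["confidence"]<minc: continue
        k,_=cv2.findContours(d["region"].astype(np.uint8),cv2.RETR_EXTERNAL,cv2.CHAIN_APPROX_NONE); k=max(k,key=cv2.contourArea)[:,0]
        w=np.array([p2w(c,p,z)[:2] for p in k]).astype(np.float32); (cx,cy),(a,b),an=cv2.minAreaRect(w)
        print(c,q,round(d["confidence"],2),"ctr",round(cx,4),round(cy,4),"size",round(a,3),round(b,3),"ang",round(an,2))
E
python3 - <<'E'
from h import *
for c in("top","side"):
    im=read_camera(c)
    for q in("glazed_1","sponge_1"): 
        for o in find(c,q): print(c,q,*o)
    for q,z in(("tray",.022),("mat_right",0),("rack",.012),("sheet",.003),("carton",.06)): rect(c,q,z)
# big cake height
from scipy.optimize import least_squares
r=least_squares(lambda X:np.r_[w2p("top",X)-[203,120],w2p("side",X)-[350,140]],[.8,.27,.1]);print(r.x,r.cost)
E
```

```text
top glazed_1 0.93 363 [281.2 205.4] [0.6191 0.0921]
top glazed_1 0.85 363 [334.8 201.6] [ 0.6288 -0.0354]
top glazed_1 0.67 152 [499.4 260.1] [ 0.49   -0.4182]
top glazed_1 0.62 352 [302.1 184.6] [0.6705 0.0429]
top glazed_1 0.57 376 [316.3 139.1] [0.7845 0.0097]
top sponge_1 0.72 370 [249.3 178.7] [0.685  0.1699]
top sponge_1 0.62 381 [302.4 184.7] [0.6701 0.0423]
top tray 0.72 ctr 0.4576 0.004 size 0.149 0.2 ang 88.86
top mat_right 0.61 ctr 0.4522 -0.2311 size 0.192 0.242 ang 86.95
top rack 0.78 ctr 0.6564 0.2881 size 0.053 0.023 ang 21.31
top sheet 0.94 ctr 0.6538 0.0068 size 0.147 0.403 ang 0.16
top sheet 0.73 ctr 0.6565 0.2672 size 0.063 0.078 ang 2.05
top carton 0.65 ctr 0.4544 0.2384 size 0.104 0.111 ang 2.5
side glazed_1 0.9 315 [396.3 205.3] [0.789  0.0091]
side glazed_1 0.83 373 [358.5 235.2] [ 0.6333 -0.0338]
side glazed_1 0.81 320 [327.3 207.4] [0.625  0.0967]
side glazed_1 0.76 380 [353.8 212.2] [0.6746 0.0445]
side glazed_1 0.47 4383 [290.4 254.4] [ 0.4539 -0.004 ]
side sponge_1 0.6 275 [332.1 184.6] [0.691  0.1732]
side tray 0.72 ctr 0.4445 -0.2414 size 0.189 0.237 ang 86.28
side tray 0.71 ctr 0.4577 -0.0025 size 0.17 0.209 ang 88.62
side mat_right 0.79 ctr 0.4551 -0.23 size 0.19 0.242 ang 85.96
side rack 0.92 ctr 0.6377 0.3363 size 0.085 0.017 ang 0.61
side sheet 0.83 ctr 0.6596 0.0076 size 0.405 0.152 ang 89.87
side carton 0.68 ctr 0.2697 -0.3812 size 0.107 0.106 ang 14.32
side carton 0.56 ctr 0.4486 0.217 size 0.131 0.171 ang 2.62
[0.81529223 0.27435835 0.06897972] 1.1084398168309364
```

```bash
python3 -m creep '[[0,0,0,-0.12,0],[0,0,0,-0.117,0],[-0.0274,-0.0206,0,0,0],[-0.0274,-0.0206,0,0,0],[-0.0274,-0.0206,0,0,0],[-0.0274,-0.0206,0,0,0],[-0.0274,-0.0206,0,0,0],[-0.0274,-0.0206,0,0,0],[-0.0274,-0.0206,0,0,0],[-0.0274,-0.0206,0,0,0],[-0.0274,-0.0206,0,0,0],[-0.0274,-0.0206,0,0,0]]' 22
python3 -m creep '[[-0.0274,-0.0206,0,0,60],[-0.0274,-0.0206,0,0,60],[-0.0274,-0.0206,0,0,60],[-0.0274,-0.0206,0,0,60],[-0.0274,-0.0206,0,0,60],[-0.0274,-0.0206,0,0,60],[-0.0274,-0.0206,0,0,60],[-0.0274,-0.0206,0,0,60],[-0.0274,-0.0206,0,0,60],[-0.0274,-0.0206,0,0,60],[0,0,0,0,60],[0,0,0,0,60]]'
python3 - <<'E'
from h import *
s=read_state();print(yaw(s).round(3),s["tool_pos"],s["opening"],s["t"])
for x,y in((.688,.1715),): print(delta((x,y,.019)))
save("top","t1");save("side","s1")
for c in("top","side"):
  for o in find(c,"sponge_1"): print(c,*o)
E
```

```text
t: 3.1
tool_pos: [0.416, 0.3761, 0.1914]
orientation: [-0.0, 3.141, 0.0]
force: [0.4, 1.3, 0.1]
opening: 0.0931
t: 4.1
tool_pos: [0.6896, 0.1696, 0.1899]
orientation: [-0.004, -3.14, 0.0]
force: [-0.7, -0.1, -0.0]
opening: 0.0714
[[-1.     0.003 -0.002]
 [ 0.003  1.    -0.   ]
 [ 0.002 -0.    -1.   ]] [0.68960424 0.16955886 0.18985617] 0.07139692490826838 4.1
[0.00133959 0.00198957 0.1708579 ]
top 0.59 402 [302.5 184.7] [0.6701 0.0421]
top 0.42 50 [257.5 176.4] [0.6906 0.1503]
side 0.52 262 [331.6 184.5] [0.6899 0.1742]
```

```bash
python3 -m creep '[[0.001,0.002,0.03,0,60],[0,0,0.03,0,60],[0,0,0.03,0,60],[0,0,0.03,0,60],[0,0,0.025,0,60],[0,0,0.015,0,60],[0,0,0.01,0,60],[0,0,0,0,60],[0,0,0,0,60]]'
python3 - <<'E'
from h import *
s=read_state();print(s["tool_pos"],s["force"])
im=save("side","s2");cv2.imwrite("pics/s2c.png",cv2.resize(cv2.imread("pics/s2.png")[100:260,240:440],None,fx=3.5,fy=3.5))
E
```

```text
t: 5.05
tool_pos: [0.6882, 0.1739, 0.0223]
orientation: [-0.001, 3.141, 0.0]
force: [1.3, 1.3, 0.4]
opening: 0.0714
[0.68815483 0.17387129 0.02231477] [1.3376106  1.26953205 0.39858054]
```

View pics/s2c.png

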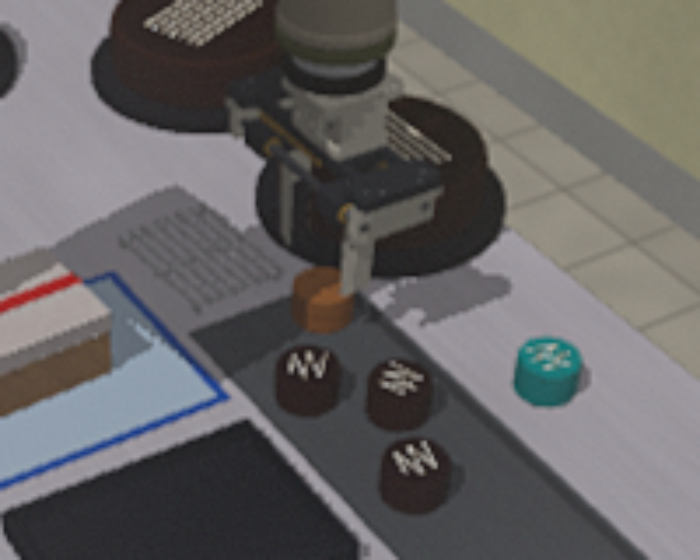

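```bash
python3 - <<'E'
from h import *
f=lambda P:((w2p("side",P)-[240,100])*3.5).round()
for y in(.138,.210): print(f((.688,y,.011)),f((.688,y,.05)))
print(f((.69,.174,.035)),f((.69,.174,.003)))
E
```

```text
[343. 328.] [346. 289.]
[294. 281.] [296. 242.]
[322. 280.] [320. 312.]
```

```bash
python3 - <<'E'
from h import *
im=cv2.imread("pics/s2.png")[130:210,290:380];cv2.imwrite("pics/s2d.png",cv2.resize(im,None,fx=8,fy=7,interpolation=cv2.INTER_NEAREST))
E
```

```text
(no output)
```

View pics/s2d.png

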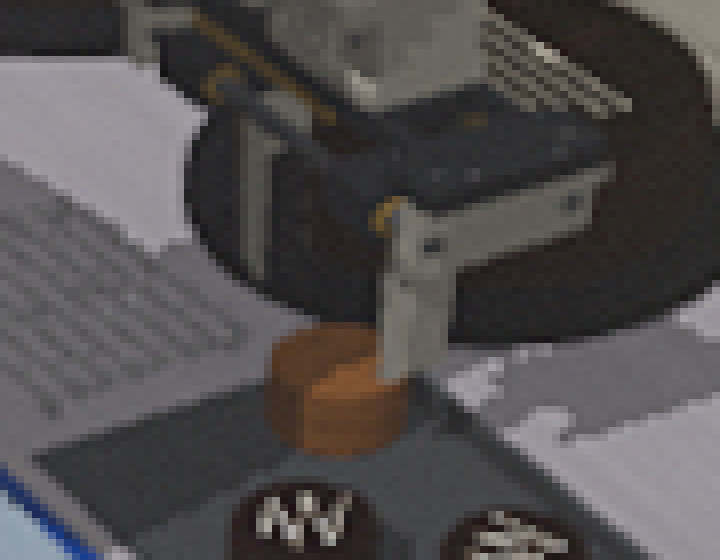

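```bash
python3 -m creep '[[0,0,0,0,60],[0,0,0,0,60]]'; python3 - <<'E'
from h import *
s=read_state();print(s["tool_pos"],s["q"])
im=save("side","s3");im=save("top","t3")
cv2.imwrite("pics/s3d.png",cv2.resize(cv2.imread("pics/s3.png")[130:210,290:380],None,fx=8,fy=7,interpolation=cv2.INTER_NEAREST))
cv2.imwrite("pics/t3d.png",cv2.resize(cv2.imread("pics/t3.png")[110:240,180:340],None,fx=5,fy=4.5,interpolation=cv2.INTER_NEAREST))
E
```

```text
t: 5.27
tool_pos: [0.6894, 0.1737, 0.0236]
orientation: [-0.0, 3.138, 0.001]
force: [1.0, 0.5, 0.1]
opening: 0.0711
[0.68935991 0.173658   0.02357672] [ 1.74700264e-01  5.41774780e-01  1.29696045e+00 -1.28200842e-05
  1.29945835e+00 -1.39633656e+00]
```

View pics/s3d.png

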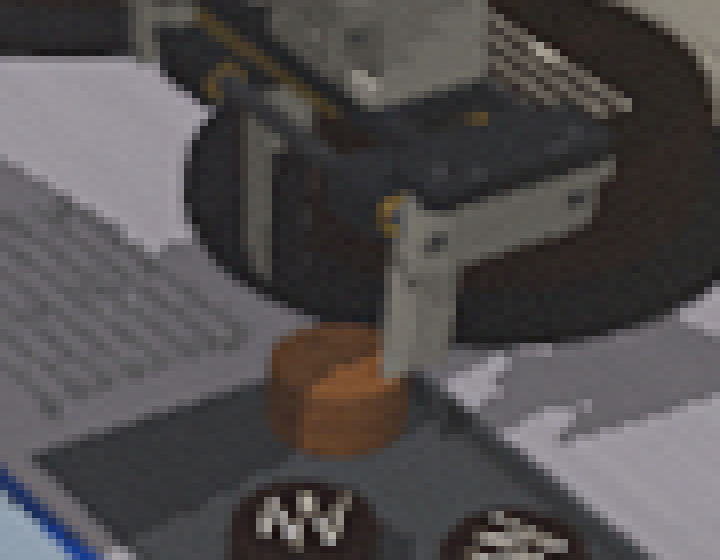

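View pics/t3d.png

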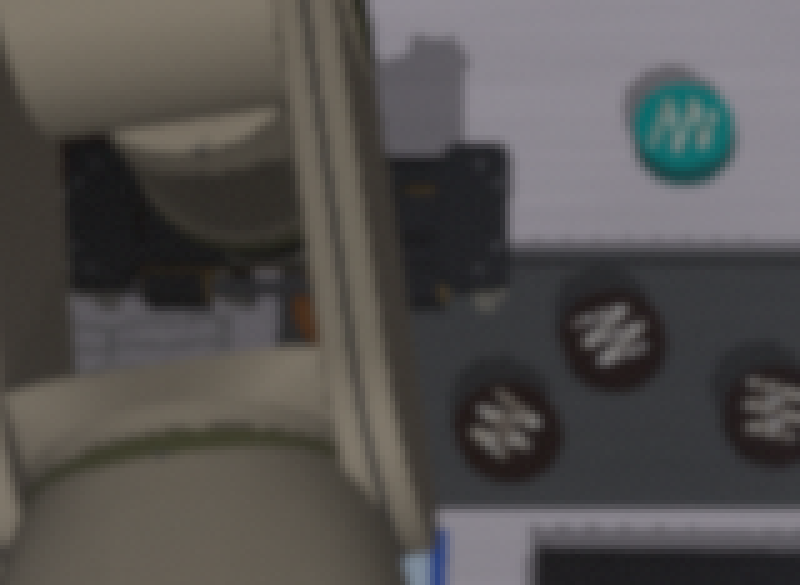

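```bash
python3 - <<'E'
from h import *
for z in(.09,.11,.13): print(z,p2w("top",(237.3,159.6),z))
# side: fingertip right finger candidates
for z in(.011,.03,.05): print(z,p2w("side",(341,184),z))
E
```

```text
0.09 [0.70954304 0.18749729 0.09      ]
0.11 [0.70297493 0.18383517 0.11      ]
0.13 [0.69640683 0.18017304 0.13      ]
0.011 [0.72035914 0.17091077 0.011     ]
0.03 [0.70540154 0.15088903 0.03      ]
0.05 [0.6896567  0.12981352 0.05      ]
```

```bash
python3 - <<'E'
from h import *
for z in(.012,.03,.05,.097,.13): print(z,w2p("side",(.689,.13,z)),w2p("side",(.689,.0797,z)),w2p("side",(.652,.0797,z)))
E
```

```text
0.012 [339.99356845 195.00271232] [350.45477622 205.03739897] [339.13167727 209.58470423]
0.03 [340.35347447 189.8636951 ] [350.92394573 199.87201552] [339.496053   204.40400923]
0.05 [340.76138691 184.03920495] [351.45594854 194.01486049] [339.90932449 198.52811417]
0.097 [341.75472581 169.85554167] [352.75259356 179.73927644] [340.91701854 184.20071787]
0.13 [342.48290956 159.45796937] [353.70413467 169.26315933] [341.65690308 173.6810376 ]
```

```bash
python3 -m creep '[[0,0,0,0,110],[0,0,0,0,110],[0,0,0,0,150],[0,0,0,0,150],[0,0,0,0,150],[0,0,0,0,150]]' 22;  python3 - <<'E'
from h import *
s=read_state();print(s["tool_pos"],s["opening"])
im=save("side","s4");im=save("top","t4")
cv2.imwrite("pics/s4d.png",cv2.resize(cv2.imread("pics/s4.png")[130:210,290:380],None,fx=8,fy=7,interpolation=cv2.INTER_NEAREST))
E
```

```text
t: 5.87
tool_pos: [0.6878, 0.1734, 0.0211]
orientation: [0.0, -3.141, 0.0]
force: [0.5, 0.6, -0.5]
opening: 0.0394
[0.68776763 0.17336674 0.02112559] 0.03939249115856234
```

View pics/s4d.png

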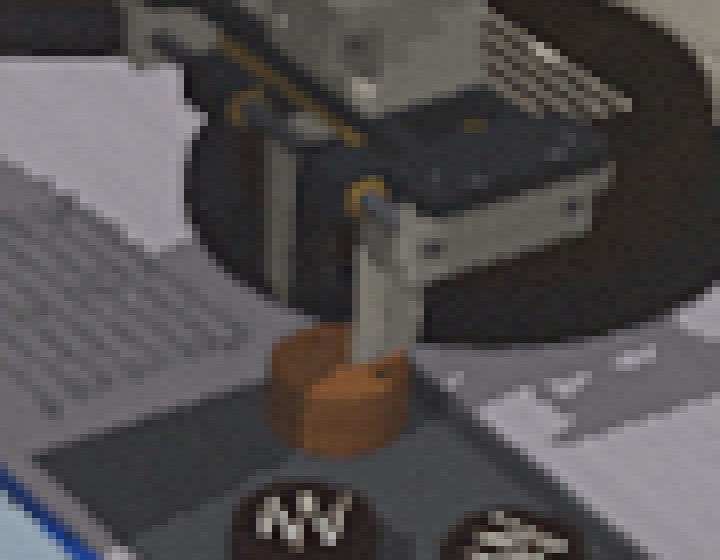

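```bash
python3 - <<'E'
from h import *
M=np.array([[-.972,.235],[.235,.972]])
for s in(-1,1):
  for d in(.046,.064):
    for z in(.18,.22):
      xy=np.array([.1405,.5827])+s*d*M[:,1]; print(s,d,z,w2p("side",(*xy,z)).round(1),w2p("top",(*xy,z)).round(1))
cv2.imwrite("pics/s0d.png",cv2.resize(cv2.imread("pics/side0.png")[0:150,0:140],None,fx=5,fy=4,interpolation=cv2.INTER_NEAREST))
E
```

```text
-1 0.046 0.18 [ 76.  128.3] [ 39.1 432.2]
-1 0.046 0.22 [ 70.9 114.4] [ 27.6 436.3]
-1 0.064 0.18 [ 75.8 131.8] [ 47.9 434.5]
-1 0.064 0.22 [ 70.6 117.9] [ 36.7 438.7]
1 0.046 0.18 [ 76.8 111.2] [ -5.5 420.2]
1 0.046 0.22 [72.  97.7] [-18.7 423.8]
1 0.064 0.18 [ 77.  108.1] [-14.1 417.9]
1 0.064 0.22 [72.2 94.6] [-27.8 421.4]
```

View pics/s0d.png

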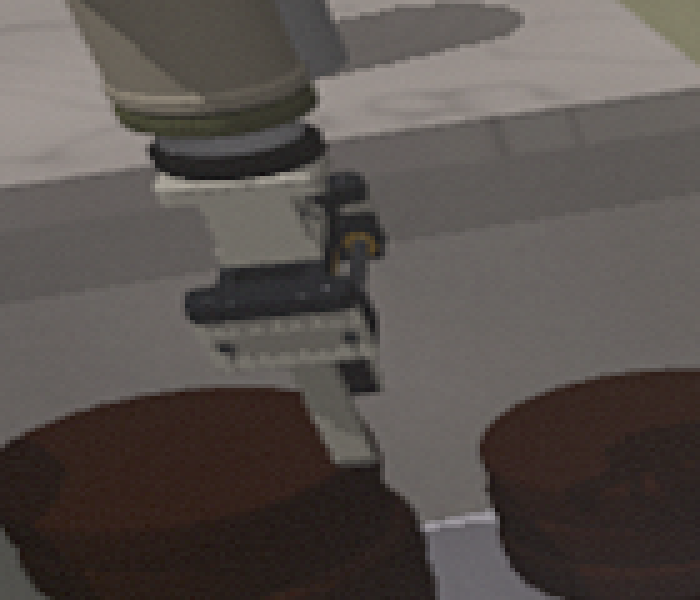

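The fingers closed above the cake. In both pictures the gripper sits about 38 mm higher than the reported z, and the start picture shows the same. I'll open, go lower and check.

```bash
python3 -m creep '[[0,0,0,0,60],[0,0,0,0,60],[0,0,0,0,60],[0,0,0.01,0,60],[0,0,0.01,0,60],[0,0,0.01,0,60],[0,0,0,0,60],[0,0,0,0,60]]' 22;  python3 - <<'E'
from h import *
s=read_state();print(s["tool_pos"],s["opening"],s["force"])
im=save("side","s5")
cv2.imwrite("pics/s5d.png",cv2.resize(cv2.imread("pics/s5.png")[130:210,290:380],None,fx=8,fy=7,interpolation=cv2.INTER_NEAREST))
E
```

```text
t: 6.63
tool_pos: [0.6862, 0.1731, -0.011]
orientation: [0.0, -3.138, 0.001]
force: [0.2, -1.0, -0.1]
opening: 0.0712
[ 0.68621302  0.1730975  -0.01102005] 0.07118631687380815 [ 0.2315925  -0.98299469 -0.0990517 ]
```

View pics/s5d.png

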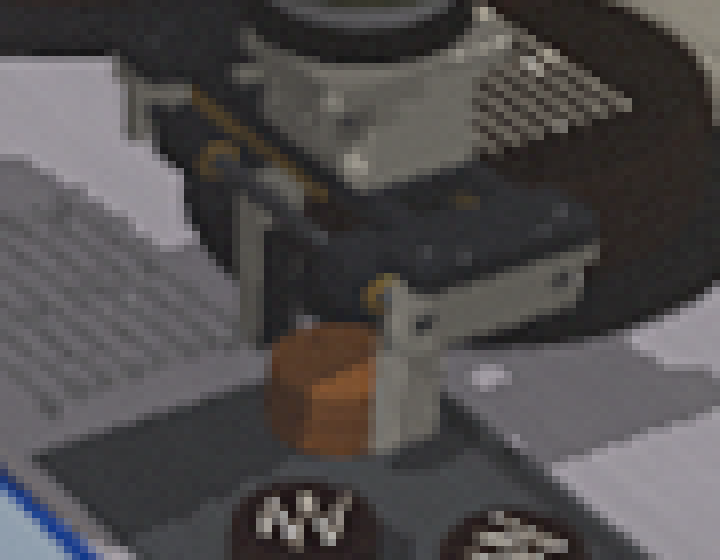

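```bash
python3 -m creep '[[-0.002,0,0.005,0,60],[0,0,0,0,60],[0,0,0,0,90],[0,0,0,0,120],[0,0,0,0,150],[0,0,0,0,150],[0,0,0,0,150],[0,0,0,0,150],[0,0,0,0,150]]' 22;  python3 - <<'E'
from h import *
s=read_state();print(s["tool_pos"],s["opening"],s["force"])
E
```

```text
t: 7.43
tool_pos: [0.6901, 0.1734, -0.0134]
orientation: [-0.0, 3.141, 0.0]
force: [-0.6, -0.5, 1.8]
opening: 0.0495
[ 0.69006251  0.17339623 -0.01338822] 0.04947208584989226 [-0.5583236  -0.50090791  1.76453282]
```

```bash
python3 -m creep '[[0,0,-0.015,0,150],[0,0,-0.02,0,150],[0,0,-0.025,0,150],[0,0,0,0,150]]' 22;  python3 - <<'E'
from h import *
print(p2w("top",(202.5,198.1),.012),p2w("side",(296.7,174.5),.012))
s=read_state();print(s["tool_pos"],s["opening"],s["force"])
im=save("side","s6");cv2.imwrite("pics/s6d.png",cv2.resize(cv2.imread("pics/s6.png")[100:220,250:400],None,fx=5,fy=5,interpolation=cv2.INTER_CUBIC))
cv2.imwrite("pics/s0e.png",cv2.resize(cv2.imread("pics/side0.png")[140:210,250:350],None,fx=7,fy=7,interpolation=cv2.INTER_CUBIC))
E
```

```text
t: 7.77
tool_pos: [0.6936, 0.1741, 0.0537]
orientation: [-0.0, 3.133, 0.003]
force: [1.1, -1.0, 0.2]
opening: 0.0494
[0.63876623 0.28244621 0.012     ] [0.63414223 0.2729784  0.012     ]
[0.69361778 0.17414657 0.05372469] 0.04939805848620239 [ 1.1236355  -0.96450187  0.20250777]
```

View pics/s6d.png

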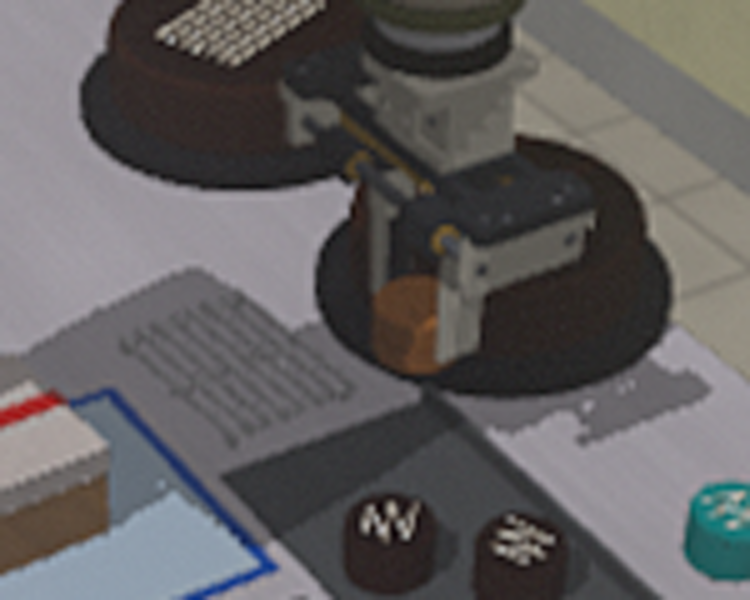

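View pics/s0e.png

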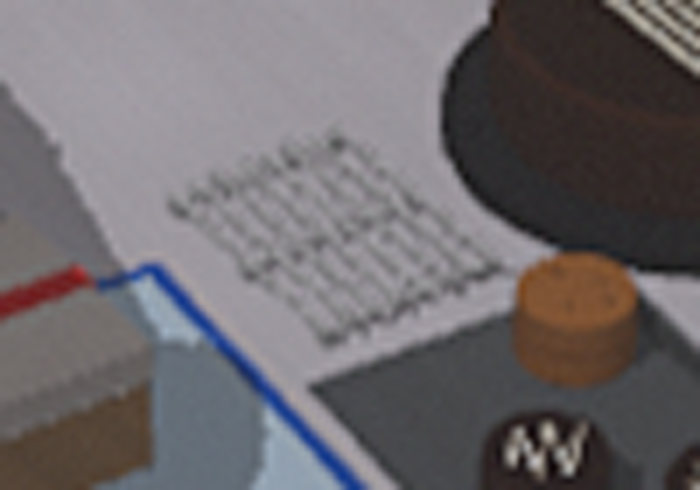

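```bash
python3 -m creep '[[0.0085,0.0175,0,0,150],[0.0085,0.0175,0,0,150],[0.0085,0.0175,0,0,150],[0.0085,0.0175,0,0,150],[0.0085,0.0175,0,0,150],[0.0085,0.0175,0,0,150],[0,0,0,0,150],[0,0,0,0,150],[0,0,0,0,150]]' 22;  python3 - <<'E'
from h import *
for c,P in(("side",[(275,169.7),(298.6,159.7),(321.9,178.6),(296.4,188.9)]),("top",[(177.5,181),(226.5,178.5),(228,215),(178.5,218.5)])):
    W=np.array([p2w(c,p,.012)[:2] for p in P]);print(c,W.round(3).tolist(),W.mean(0))
s=read_state();print(s["tool_pos"],s["opening"],s["force"])
im=save("side","s7");cv2.imwrite("pics/s7d.png",cv2.resize(cv2.imread("pics/s7.png")[100:220,220:370],None,fx=5,fy=5,interpolation=cv2.INTER_CUBIC))
E
```

```text
t: 8.57
tool_pos: [0.6387, 0.2778, 0.0458]
orientation: [0.001, -3.141, 0.001]
force: [-0.0, 0.9, -0.4]
opening: 0.0496
side [[0.591, 0.326], [0.677, 0.335], [0.687, 0.219], [0.599, 0.215]] [0.63850166 0.27362496]
top [[0.681, 0.345], [0.688, 0.226], [0.597, 0.22], [0.589, 0.338]] [0.6386701  0.28215207]
[0.63868271 0.27780107 0.04578832] 0.04961605056668082 [-0.03910169  0.8513476  -0.40738934]
```

View pics/s7d.png

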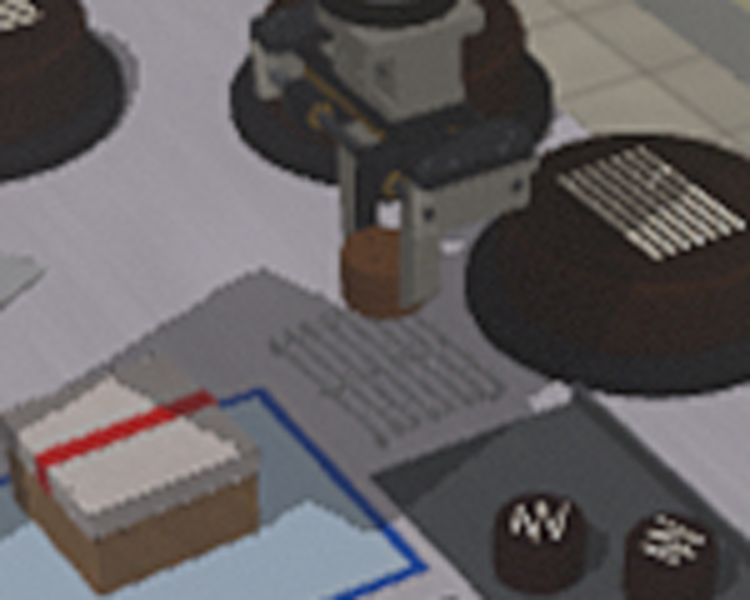

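```bash
python3 -m creep '[[0,0,0.015,0,150],[0,0,0.015,0,150],[0,0,0.01,0,150],[0,0,0.006,0,150],[0,0,0.003,0,150],[0,0,0,0,150],[0,0,0,0,150]]' 22;  python3 - <<'E'
from h import *
s=read_state();print(s["tool_pos"],s["opening"],s["force"])
im=save("side","s8");cv2.imwrite("pics/s8d.png",cv2.resize(cv2.imread("pics/s8.png")[130:210,260:360],None,fx=7,fy=7,interpolation=cv2.INTER_CUBIC))
E
```

```text
t: 9.2
tool_pos: [0.6385, 0.2781, -0.0036]
orientation: [-0.0, -3.141, 0.0]
force: [0.4, -0.5, 0.1]
opening: 0.0494
[ 0.63853333  0.27810553 -0.00356048] 0.04937252123477488 [ 0.3720177  -0.45317404  0.06479824]
```

View pics/s8d.png

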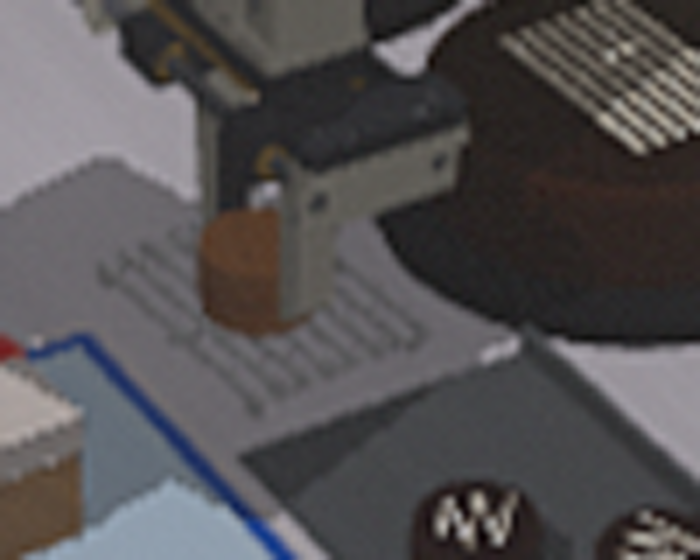

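```bash
python3 -m creep '[[0,0,0.001,0,150],[0,0,0.001,0,150],[0,0,0,0,150],[0,0,0,0,150]]' 22;python3 -m creep '[[0,0,0,0,105],[0,0,0,0,90],[0,0,0,0,75],[0,0,0,0,60],[0,0,0,0,60],[0,0,-0.005,0,60],[0,0,-0.02,0,60],[0,0,-0.04,0,60],[0,0,-0.03,0,60],[0,0,0,0,60]]' 22;  python3 - <<'E'
from h import *
s=read_state();print(s["tool_pos"],s["opening"],s["force"])
im=save("side","s9");cv2.imwrite("pics/s9d.png",cv2.resize(cv2.imread("pics/s9.png")[130:250,260:410],None,fx=5,fy=5,interpolation=cv2.INTER_CUBIC))
for o in find("side","glazed_1"): print(*o)
for o in find("side","sponge_1",z0=.012): print(*o)
E
```

```text
t: 9.58
tool_pos: [0.639, 0.2784, -0.0046]
orientation: [-0.0, 3.141, 0.0]
force: [0.6, 0.5, 0.5]
opening: 0.0494
t: 10.42
tool_pos: [0.6436, 0.2801, 0.1]
orientation: [-0.0, 3.13, 0.007]
force: [1.6, 0.5, 2.0]
opening: 0.0713
[0.64358071 0.28010165 0.10000343] 0.07129262225624507 [1.64848056 0.48283623 1.97244075]
0.83 393 [358.6 235.8] [ 0.6321 -0.0354]
0.77 354 [353.9 211.8] [0.6754 0.0458]
0.76 352 [396.2 205.3] [0.7888 0.0093]
0.65 287 [327.6 208. ] [0.6245 0.0943]
0.77 248 [297.4 168.3] [0.6402 0.2792]
```

View pics/s9d.png

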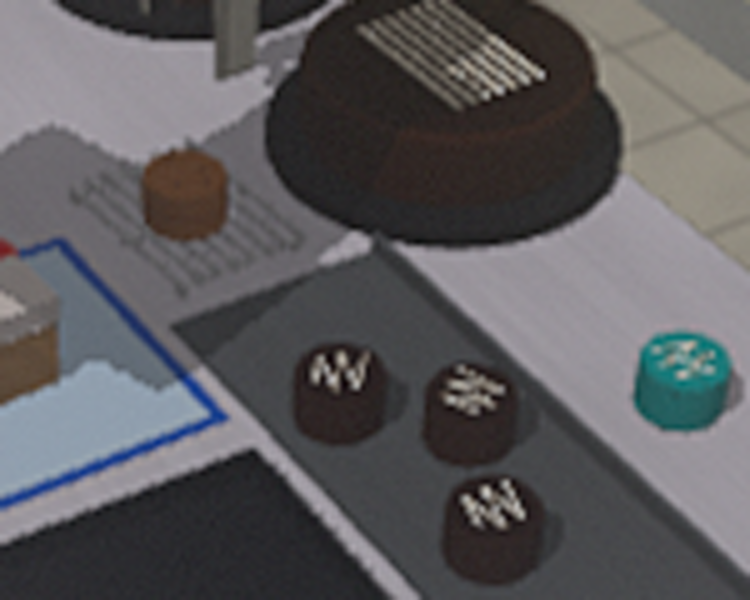

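```bash
python3 -m creep '[[0.002,-0.03,0,0,60],[0.003,-0.031,0,0,60],[0.003,-0.031,0,0,60],[0.003,-0.031,0,0,60],[0.003,-0.031,0,0,60],[0.003,-0.031,0,0,60],[0,0,0.03,0,60],[0,0,0.03,0,60],[0,0,0,0,60],[0,0,0,0,60]]' 22
python3 - <<'E'
from h import *
s=read_state();print(s["tool_pos"])
im=save("side","s10");cv2.imwrite("pics/s10d.png",cv2.resize(cv2.imread("pics/s10.png")[130:250,260:410],None,fx=5,fy=5,interpolation=cv2.INTER_CUBIC))
for o in find("side","glazed_1"): print(*o)
E
```

```text
t: 11.4
tool_pos: [0.6182, 0.0931, 0.0265]
orientation: [0.0, -3.134, 0.001]
force: [1.1, 0.2, 0.6]
opening: 0.0713
[0.61815784 0.09307449 0.02649486]
0.91 382 [358. 235.] [ 0.6328 -0.0323]
0.83 333 [353.9 212.4] [0.6741 0.044 ]
0.7 311 [327.  208.5] [0.6219 0.0933]
0.42 1017 [355.5 334.3] [ 0.4543 -0.2709]
```

View pics/s10d.png

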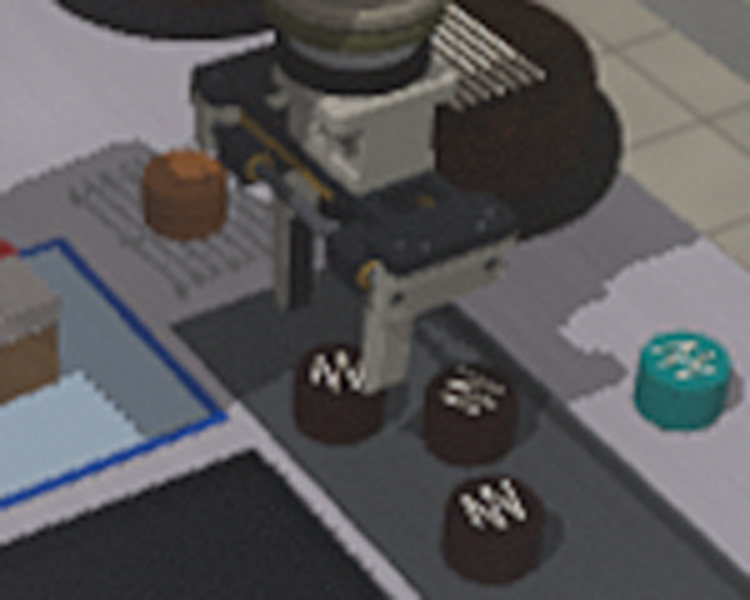

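```bash
python3 -m creep '[[-0.001,0,0.016,0,60],[-0.001,0,0.014,0,60],[0,0,0.01,0,60],[0,0,0.004,0,60],[0,0,0,0,60],[0,0,0,0,60],[0,0,0,0,90],[0,0,0,0,120],[0,0,0,0,150],[0,0,0,0,150],[0,0,0,0,150],[0,0,0,0,150]]' 22
python3 - <<'E'
from h import *
s=read_state();print(s["tool_pos"],s["opening"])
E
```

```text
t: 12.5
tool_pos: [0.6243, 0.0934, -0.0131]
orientation: [-0.0, 3.141, 0.0]
force: [-0.0, -0.8, 3.4]
opening: 0.0493
[ 0.62427959  0.09336872 -0.01313867] 0.04930044296898529
```

```bash
python3 -m creep '[[0,0,-0.015,0,150],[0,0,-0.025,0,150],[0,0,-0.025,0,150],[0,0,-0.015,0,150],[0,0,0,0,150]]' 22
python3 -m creep '[[0.0184,-0.0076,0,0,150],[0.0284,-0.0116,0,0,150],[0.0284,-0.0116,0,0,150],[0.0284,-0.0116,0,0,150],[0.0284,-0.0116,0,0,150],[0.0284,-0.0116,0,0,150],[0.0284,-0.0116,0,0,150],[0.0284,-0.0116,0,0,150],[0.01,-0.004,0,0,150],[0,0,0,0,150],[0,0,0,0,150]]' 22
python3 - <<'E'
from h import *
s=read_state();print(s["tool_pos"],s["opening"])
im=save("side","s11");cv2.imwrite("pics/s11d.png",cv2.resize(cv2.imread("pics/s11.png")[160:300,220:400],None,fx=4,fy=4,interpolation=cv2.INTER_CUBIC))
rect("side","tray",.022)
for o in find("side","glazed_1"): print(*o)
E
```

```text
t: 12.92
tool_pos: [0.6268, 0.0936, 0.0709]
orientation: [-0.0, 3.135, 0.001]
force: [0.6, -0.6, -0.2]
opening: 0.0496
t: 13.83
tool_pos: [0.3963, 0.0005, 0.0655]
orientation: [0.001, 3.142, 0.0]
force: [0.4, 0.5, -0.3]
opening: 0.0497
[0.39634456 0.00046349 0.06553654] 0.049673171380652956
side tray 0.75 ctr 0.4576 -0.0028 size 0.166 0.207 ang 89.05
0.81 347 [396.4 205. ] [0.7902 0.01  ]
0.8 266 [261.9 239.3] [0.4195 0.0773]
0.72 346 [354.  212.1] [0.6749 0.0445]
```

View pics/s11d.png

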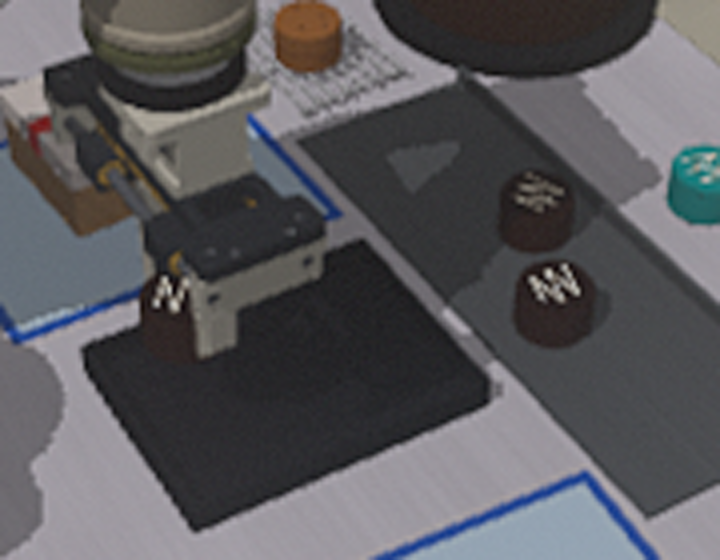

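```bash
python3 -m creep '[[0,0,0.02,0,150],[0,0,0.02,0,150],[0,0,0.018,0,150],[0,0,0.01,0,150],[0,0,0.006,0,150],[0,0,0.004,0,150],[0,0,0,0,150],[0,0,0,0,150]]' 22
python3 - <<'E'
from h import *
s=read_state();print(s["tool_pos"],s["opening"],s["force"])
im=save("side","s12");cv2.imwrite("pics/s12d.png",cv2.resize(cv2.imread("pics/s12.png")[190:300,220:360],None,fx=5,fy=5,interpolation=cv2.INTER_CUBIC))
E
```

```text
t: 14.65
tool_pos: [0.3974, 0.0005, -0.0112]
orientation: [-0.001, 3.141, -0.0]
force: [0.2, 0.3, -0.4]
opening: 0.0497
[ 0.39741852  0.00050878 -0.01118269] 0.04967297983548875 [ 0.15439805  0.26947487 -0.41330484]
```

View pics/s12d.png

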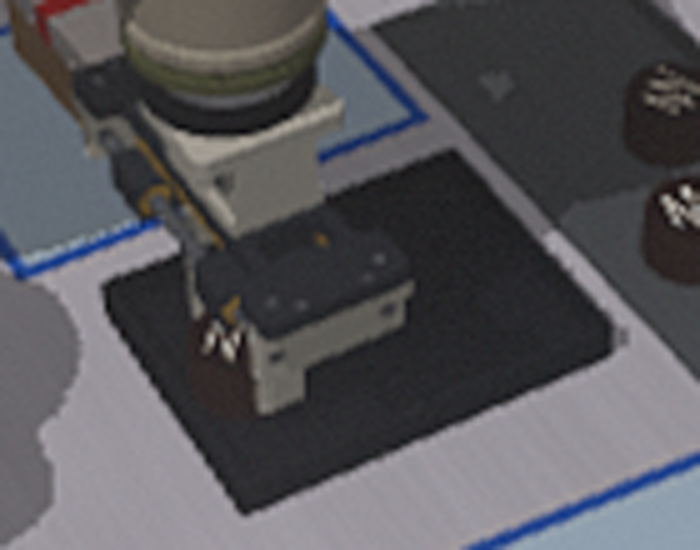

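Looks right. Lower by another millimetre, release, and go to the next cake.

```bash
python3 -m creep '[[0,0,0.001,0,150],[0,0,0,0,150],[0,0,0,0,105],[0,0,0,0,90],[0,0,0,0,75],[0,0,0,0,60],[0,0,0,0,60],[0,0,-0.005,0,60],[0,0,-0.02,0,60],[0,0,-0.04,0,60],[0,0,-0.034,0,60],[0,0,0,0,60]]' 22
python3 - <<'E'
from h import *
s=read_state();print(s["tool_pos"],s["opening"],s["force"])
for c in("side","top"):
  im=save(c,c+"13")
  for o in find(c,"glazed_1"): print(c,*o)
  rect(c,"tray",.022)
cv2.imwrite("pics/s13d.png",cv2.resize(cv2.imread("pics/side13.png")[160:300,220:400],None,fx=4,fy=4,interpolation=cv2.INTER_CUBIC))
E
```

```text
t: 15.7
tool_pos: [0.4013, -0.0001, 0.0938]
orientation: [-0.0, 3.131, -0.002]
force: [1.8, 0.4, 1.2]
opening: 0.0711
[ 4.01302916e-01 -7.37471886e-05  9.37977538e-02] 0.07109459049071347 [1.75950109 0.36111681 1.18865498]
side 0.88 328 [396.2 205.4] [0.7884 0.0089]
side 0.8 336 [354. 212.] [0.6753 0.0449]
side 0.6 346 [358.3 235.2] [ 0.6329 -0.0333]
side 0.56 5476 [363.1 233.7] [ 0.6466 -0.035 ]
side 0.54 230 [416.9 381.8] [ 0.4912 -0.419 ]
side tray 0.56 ctr 0.4886 -0.4209 size 0.035 0.033 ang 58.62
side tray 0.55 ctr 0.3739 0.4247 size 0.275 0.065 ang 27.57
top 0.75 355 [333.9 201.9] [ 0.6281 -0.0332]
top 0.68 385 [316.5 139.3] [0.7841 0.0094]
top 0.62 393 [302.2 184.8] [0.6699 0.0428]
top tray 0.75 ctr 0.5322 0.0029 size 0.15 0.052 ang 87.33
```

View pics/s13d.png

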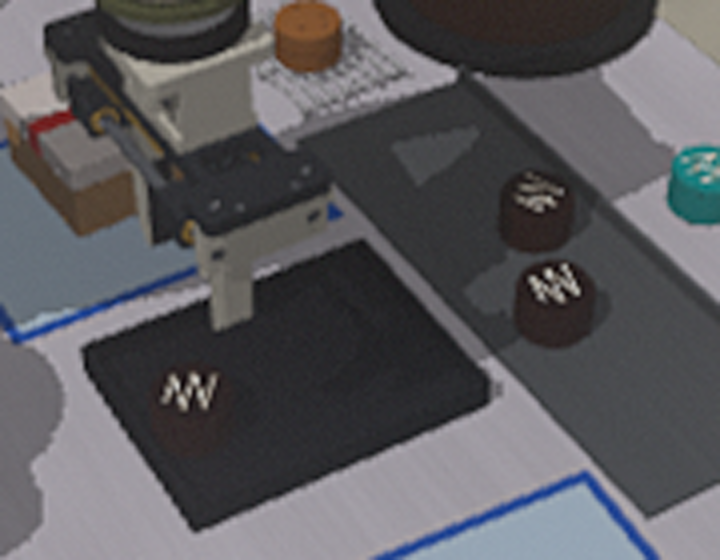

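```bash
python3 -m creep '[[-0.0194,-0.0035,0,0,60],[-0.0294,-0.004,0,0,60],[-0.0294,-0.0045,0,0,60],[-0.0294,-0.0045,0,0,60],[-0.0294,-0.0045,0,0,60],[-0.0294,-0.0045,0,0,60],[-0.0294,-0.004,0,0,60],[-0.0294,-0.004,0,0,60],[-0.0088,0,0,0,60],[0,0,0.03,0,60],[0,0,0.03,0,60],[0,0,0,0,60]]' 22
python3 -m creep '[[0,0,0.016,0,60],[0,0,0.014,0,60],[0,0,0.006,0,60],[0,0,0.004,0,60],[0,0,0,0,60],[0,0,0,0,60]]' 22
python3 - <<'E'
from h import *
s=read_state();print(s["tool_pos"],s["opening"],s["force"])
c="side"
im=save(c,c+"14")
cv2.imwrite("pics/s14d.png",cv2.resize(cv2.imread("pics/side14.png")[160:300,270:450],None,fx=4,fy=4,interpolation=cv2.INTER_CUBIC))
E
```

```text
t: 17.0
tool_pos: [0.6245, -0.0322, 0.0174]
orientation: [0.0, -3.128, -0.003]
force: [-1.4, 0.4, -1.5]
opening: 0.071
t: 17.5
tool_pos: [0.631, -0.0329, -0.0131]
orientation: [-0.0, 3.141, -0.0]
force: [0.3, 0.1, -0.0]
opening: 0.0714
[ 0.63095383 -0.03294422 -0.01314242] 0.07141702353087397 [ 0.25303485  0.11587206 -0.03008958]
```

View pics/s14d.png

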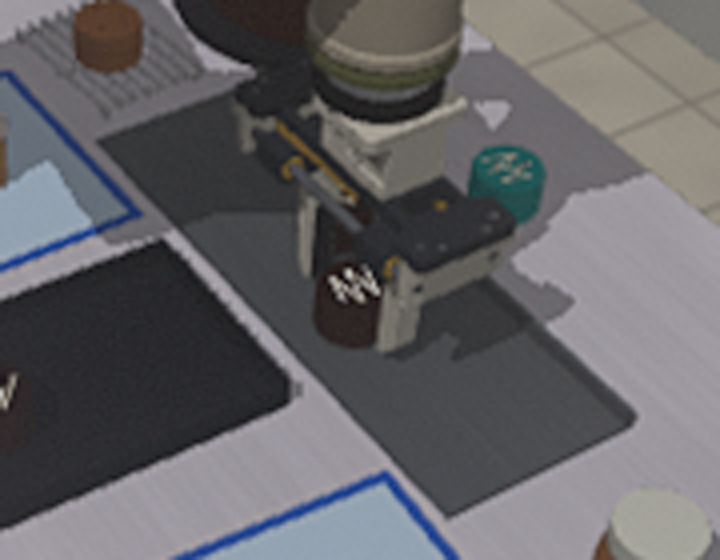

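```bash
python3 -m creep '[[0,0,0,0,90],[0,0,0,0,120],[0,0,0,0,150],[0,0,0,0,150],[0,0,0,0,150],[0,0,0,0,150],[0,0,-0.015,0,150],[0,0,-0.025,0,150],[0,0,-0.025,0,150],[0,0,-0.015,0,150],[0,0,0,0,150]]' 22
python3 -m creep '[[0.014,0.003,0,0,150],[0.025,0.005,0,0,150],[0.025,0.005,0,0,150],[0.025,0.005,0,0,150],[0.025,0.005,0,0,150],[0.025,0.005,0,0,150],[0.025,0.005,0,0,150],[0.01,0.0005,0,0,150],[0,0,0,0,150],[0,0,0,0,150]]' 22
python3 - <<'E'
from h import *
s=read_state();print(s["tool_pos"],s["opening"])
im=save("side","s15");cv2.imwrite("pics/s15d.png",cv2.resize(cv2.imread("pics/s15.png")[160:300,220:400],None,fx=4,fy=4,interpolation=cv2.INTER_CUBIC))
E
```

```text
t: 18.47
tool_pos: [0.6336, -0.0333, 0.0708]
orientation: [-0.0, 3.135, -0.001]
force: [-0.6, 0.4, -0.3]
opening: 0.0495
t: 19.3
tool_pos: [0.4561, 0.0006, 0.0654]
orientation: [0.0, -3.141, -0.0]
force: [-0.0, -0.2, -0.4]
opening: 0.0494
[0.45611957 0.00062995 0.06536189] 0.04939885850356864
```

View pics/s15d.png

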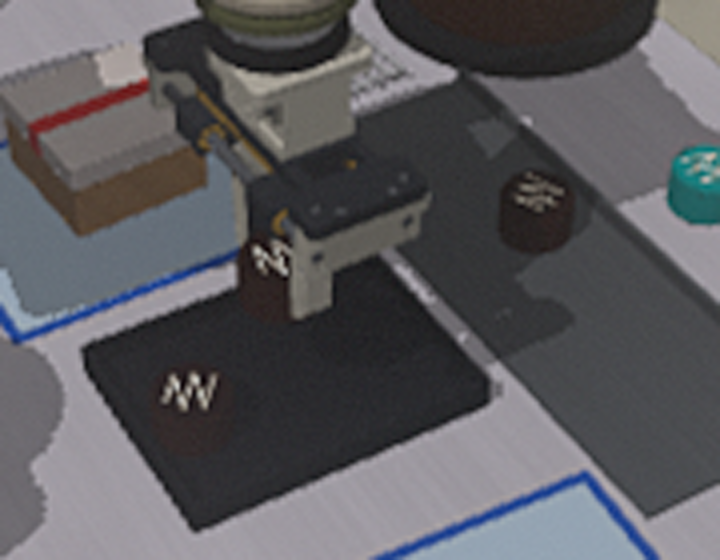

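```bash
python3 -m creep '[[0,0,0.02,0,150],[0,0,0.02,0,150],[0,0,0.018,0,150],[0,0,0.01,0,150],[0,0,0.006,0,150],[0,0,0.004,0,150],[0,0,0.001,0,150],[0,0,0,0,150],[0,0,0,0,150]]' 22
python3 -m creep '[[0,0,0,0,105],[0,0,0,0,90],[0,0,0,0,75],[0,0,0,0,60],[0,0,0,0,60],[0,0,-0.005,0,60],[0,0,-0.02,0,60],[0,0,-0.04,0,60],[0,0,-0.034,0,60],[0,0,0,0,60]]' 22
python3 - <<'E'
from h import *
s=read_state();print(s["tool_pos"],s["opening"],s["force"])
for c in("side","top"):
  im=save(c,c+"16")
  for o in find(c,"glazed_1"): print(c,*o)
cv2.imwrite("pics/s16d.png",cv2.resize(cv2.imread("pics/side16.png")[160:300,220:400],None,fx=4,fy=4,interpolation=cv2.INTER_CUBIC))
E
```

```text
t: 20.1
tool_pos: [0.4576, 0.0004, -0.012]
orientation: [-0.0, 3.14, -0.0]
force: [0.3, 0.1, 0.5]
opening: 0.0494
t: 20.93
tool_pos: [0.4616, -0.0, 0.0942]
orientation: [-0.0, 3.13, -0.002]
force: [0.9, -0.1, 0.5]
opening: 0.0707
[ 4.61569862e-01 -4.15823224e-07  9.41628933e-02] 0.07072025334062605 [ 0.94335254 -0.11955963  0.46973887]
side 0.96 448 [267.9 261.7] [0.3967 0.0026]
side 0.84 335 [396.3 205.6] [0.7886 0.0082]
side 0.76 420 [291.  252.1] [0.459  0.0019]
side 0.76 367 [354.2 211.8] [0.6762 0.0454]
top 0.93 356 [319.5 301.5] [ 0.3922 -0.0005]
top 0.92 361 [316.6 138.8] [0.7851 0.009 ]
top 0.81 351 [302.5 184.7] [0.6703 0.042 ]
```

View pics/s16d.png

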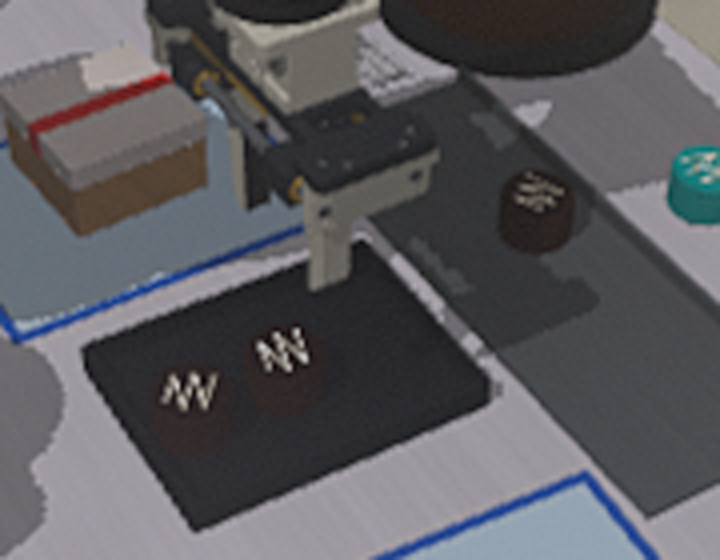

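```bash
python3 -m creep '[[-0.018,0.0037,0,0,60],[-0.027,0.005,0,0,60],[-0.027,0.005,0,0,60],[-0.027,0.006,0,0,60],[-0.027,0.006,0,0,60],[-0.027,0.006,0,0,60],[-0.027,0.006,0,0,60],[-0.027,0.006,0,0,60],[-0.009,0,0,0,60],[0,0,0.03,0,60],[0,0,0.03,0,60],[0,0,0,0,60]]' 22
python3 -m creep '[[0,0,0.016,0,60],[0,0,0.014,0,60],[0,0,0.006,0,60],[0,0,0.004,0,60],[0,0,0,0,60],[0,0,0,0,60]]' 22
python3 - <<'E'
from h import *
s=read_state();print(s["tool_pos"],s["opening"],s["force"])
c="side"
im=save(c,c+"17")
cv2.imwrite("pics/s17d.png",cv2.resize(cv2.imread("pics/side17.png")[160:300,270:450],None,fx=4,fy=4,interpolation=cv2.INTER_CUBIC))
E
```

```text
t: 22.13
tool_pos: [0.666, 0.0444, 0.0163]
orientation: [0.0, -3.127, -0.0]
force: [-1.3, -0.6, -1.9]
opening: 0.0711
t: 22.63
tool_pos: [0.6729, 0.0442, -0.0132]
orientation: [-0.0, 3.141, -0.0]
force: [0.6, 0.4, 0.5]
opening: 0.0713
[ 0.67285666  0.04422936 -0.01318308] 0.0713049431184851 [0.60953403 0.42846738 0.52902832]
```

View pics/s17d.png

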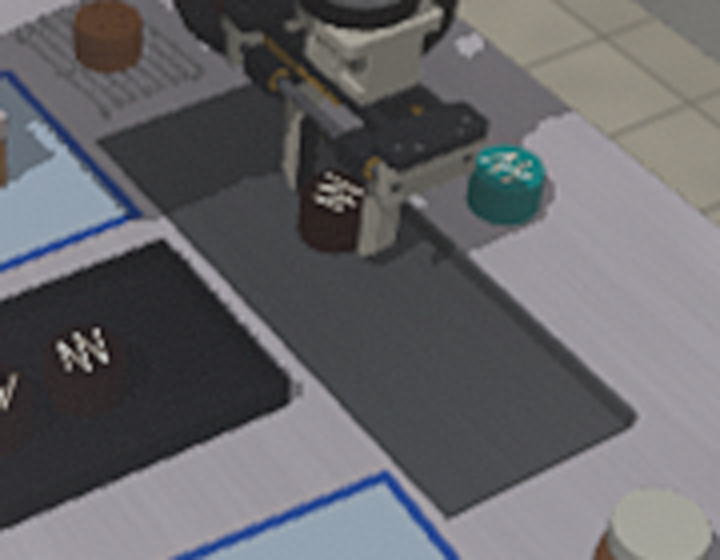

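```bash
python3 -m creep '[[0,0,0,0,90],[0,0,0,0,120],[0,0,0,0,150],[0,0,0,0,150],[0,0,0,0,150],[0,0,0,0,150],[0,0,-0.015,0,150],[0,0,-0.025,0,150],[0,0,-0.025,0,150],[0,0,-0.015,0,150],[0,0,0,0,150]]' 22
python3 -m creep '[[0.014,-0.004,0,0,150],[0.022,-0.0062,0,0,150],[0.022,-0.0062,0,0,150],[0.022,-0.0062,0,0,150],[0.022,-0.0062,0,0,150],[0.022,-0.0062,0,0,150],[0.022,-0.0062,0,0,150],[0.01,-0.0025,0,0,150],[0,0,0,0,150],[0,0,0,0,150]]' 22
python3 - <<'E'
from h import *
s=read_state();print(s["tool_pos"],s["opening"])
im=save("side","s18");cv2.imwrite("pics/s18d.png",cv2.resize(cv2.imread("pics/s18.png")[160:300,220:400],None,fx=4,fy=4,interpolation=cv2.INTER_CUBIC))
E
```

```text
t: 23.6
tool_pos: [0.6761, 0.0443, 0.0721]
orientation: [-0.0, 3.133, -0.0]
force: [0.6, -0.4, -0.1]
opening: 0.0495
t: 24.43
tool_pos: [0.5161, 0.0005, 0.0656]
orientation: [-0.0, -3.141, -0.0]
force: [0.8, -0.4, -0.6]
opening: 0.0495
[5.16139465e-01 5.10485815e-04 6.56139198e-02] 0.04946027030647962
```

View pics/s18d.png

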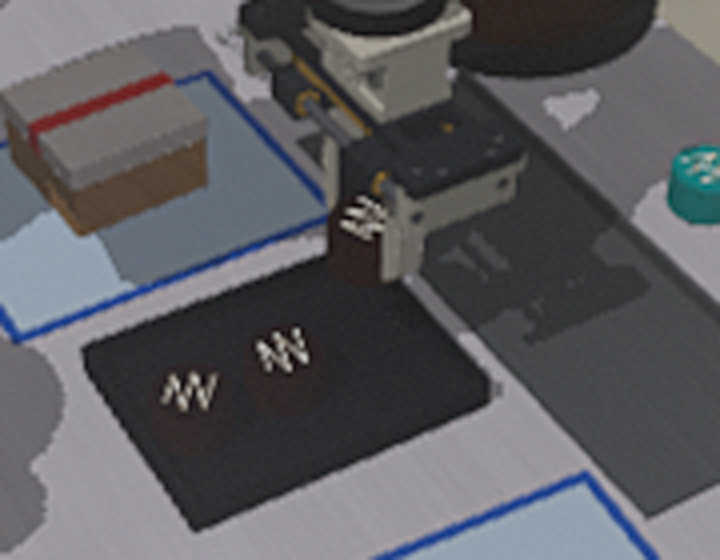

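```bash
python3 -m creep '[[0,0,0.02,0,150],[0,0,0.02,0,150],[0,0,0.018,0,150],[0,0,0.01,0,150],[0,0,0.006,0,150],[0,0,0.004,0,150],[0,0,0.001,0,150],[0,0,0,0,150],[0,0,0,0,150]]' 22
python3 -m creep '[[0,0,0,0,105],[0,0,0,0,90],[0,0,0,0,75],[0,0,0,0,60],[0,0,0,0,60],[0,0,-0.005,0,60],[0,0,-0.02,0,60],[0,0,-0.04,0,60],[0,0,-0.035,0,60],[0,0,0,0,60]]' 22
python3 -m creep '[[0,0.025,0,0,60],[0,0.035,0,0,60],[0,0.035,0,0,60],[0,0.035,0,0,60],[0,0.035,0,0,60],[0,0.035,0,0,60],[0,0.03,0,0,60],[0,0.03,0,0,60],[0,0.0,0,0,60],[0,0.0,0,0,60]]' 22
python3 - <<'E'
from h import *
s=read_state();print(s["tool_pos"],s["opening"],s["force"])
for c in("side","top"):
  im=save(c,c+"19")
  for o in find(c,"glazed_1"): print(c,*o)
  for o in find(c,"glazed_1",z0=.004): print(c,"z4",*o)
  rect(c,"tray",.022); rect(c,"mat_right",0)
E
```

```text
t: 25.23
tool_pos: [0.5176, 0.0005, -0.012]
orientation: [-0.0, 3.14, -0.0]
force: [-0.9, -0.1, 0.3]
opening: 0.0496
t: 26.07
tool_pos: [0.5218, 0.0001, 0.0958]
orientation: [-0.0, 3.13, -0.002]
force: [0.9, 0.3, 0.6]
opening: 0.0711
t: 26.9
tool_pos: [0.5163, 0.2619, 0.0873]
orientation: [-0.005, 3.142, -0.0]
force: [-0.5, -1.1, -0.8]
opening: 0.0711
[0.51628017 0.26191779 0.08727036] 0.0711118847865281 [-0.5038823  -1.05992815 -0.7632989 ]
side 0.77 430 [267.7 261.7] [0.3961 0.0026]
side 0.76 376 [311.4 242.9] [0.5178 0.0037]
side 0.57 411 [290.9 252. ] [0.4589 0.0024]
side 0.52 329 [396.2 205.6] [0.7883 0.0084]
side z4 0.77 430 [267.7 261.7] [0.3957 0.0017]
side z4 0.76 376 [311.4 242.9] [0.5173 0.0028]
side z4 0.57 411 [290.9 252. ] [0.4585 0.0016]
side z4 0.52 329 [396.2 205.6] [0.7875 0.0075]
side tray 0.92 ctr 0.458 -0.0013 size 0.171 0.21 ang 88.99
side mat_right 0.93 ctr 0.4539 -0.2295 size 0.196 0.244 ang 85.78
side mat_right 0.63 ctr 0.6602 0.3157 size 0.092 0.049 ang 59.51
top 0.86 327 [316.4 138.6] [0.7858 0.0096]
top 0.75 390 [319.4 301.6] [ 3.92e-01 -2.00e-04]
top 0.66 362 [319.7 274.3] [ 0.4551 -0.0006]
top 0.59 341 [319.3 248.6] [0.5154 0.0007]
top z4 0.86 327 [316.4 138.6] [0.7854 0.0095]
top z4 0.75 390 [319.4 301.6] [ 3.919e-01 -3.000e-04]
top z4 0.66 362 [319.7 274.3] [ 0.455  -0.0006]
top z4 0.59 341 [319.3 248.6] [0.5152 0.0007]
top tray 0.58 ctr 0.4582 0.0045 size 0.198 0.152 ang 0.17
top mat_right 0.73 ctr 0.4503 -0.2326 size 0.191 0.242 ang 86.51
```

View pics/top19.png

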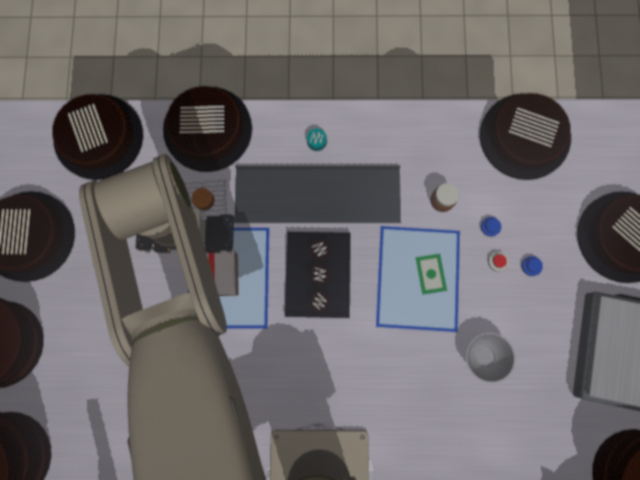

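View pics/side19.png

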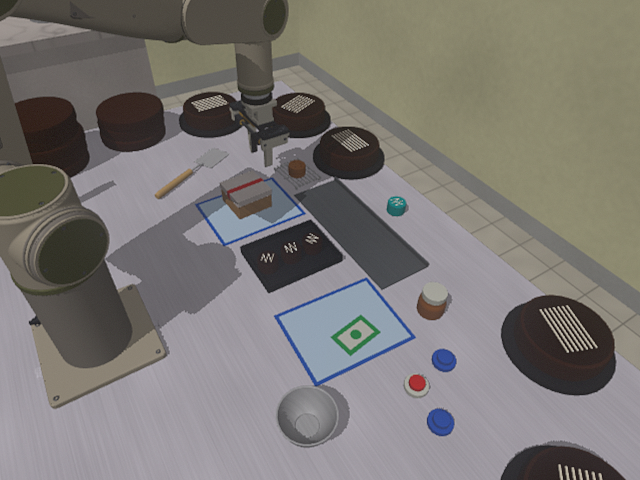

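```bash
cat >> h.py <<'E'
def boxmask(c,x,y,th,lx,ly,h,S=4):
    co,si=np.cos(th),np.sin(th); P=[]
    for a in(-1,1):
        for b in(-1,1):
            for z in(0,h): P.append((x+a*lx/2*co-b*ly/2*si,y+a*lx/2*si+b*ly/2*co,z))
    hull=cv2.convexHull(((w2p(c,np.array(P))+.5)*S).astype(np.float32)); m=np.zeros((480*S,640*S),np.uint8)
    cv2.fillConvexPoly(m,np.int32(np.round(hull*16)),1,shift=4); return m
def fitbox(masks,x0,lx,ly,h):
    def cost(p):
        return sum(1-(lambda m:(m&M).sum()/(m|M).sum())(boxmask(c,p[0]/1000,p[1]/1000,np.radians(p[2]),lx,ly,h)) for c,M in masks.items())
    best=None
    p0=np.array([x0[0]*1000,x0[1]*1000,x0[2]])
    r=minimize(cost,p0,method="Nelder-Mead",options=dict(initial_simplex=np.array([p0,p0+[6,0,0],p0+[0,6,0],p0+[0,0,3]]),xatol=.05,fatol=1e-5)); return r.x,r.fun
def up(m): return cv2.resize(m.astype(np.uint8),None,fx=4,fy=4,interpolation=cv2.INTER_NEAREST)
def segtray(c,im,x0):
    g=im.max(2)<70
    near=cv2.dilate(boxmask(c,*x0,.2,.15,.04,1),np.ones((15,15)))
    m=(g&(near>0)).astype(np.uint8); m=cv2.morphologyEx(m,cv2.MORPH_CLOSE,np.ones((13,13)))
    n,l,st,_=cv2.connectedComponentsWithStats(m); k=1+np.argmax(st[1:,4]); return (l==k).astype(np.uint8)
def segmat(c,im,x0):
    hsv=cv2.cvtColor(im,cv2.COLOR_RGB2HSV); b=(hsv[...,0]>95)&(hsv[...,0]<130)&(hsv[...,1]>110)
    near=cv2.dilate(boxmask(c,*x0,.24,.19,.001,1),np.ones((15,15)))
    m=(b&(near>0)).astype(np.uint8); k,_=cv2.findContours(m,cv2.RETR_EXTERNAL,cv2.CHAIN_APPROX_NONE); p=np.concatenate([q for q in k if len(q)>8])
    o=np.zeros_like(m); cv2.fillConvexPoly(o,cv2.convexHull(p),1); return o
E
python3 - <<'E'
from h import *
T=(.458,.001,0.);Mx=(.453,-.231,-.05)
ims={c:read_camera(c) for c in("top","side")}
tm={c:segtray(c,im,T) for c,im in ims.items()}; mm={c:segmat(c,im,Mx) for c,im in ims.items()}
for c in ims:
    print(c,tm[c].sum(),mm[c].sum())
    v=cv2.cvtColor(ims[c],cv2.COLOR_RGB2BGR); v[tm[c]>0]=v[tm[c]>0]//2+np.array([0,0,120],np.uint8); v[mm[c]>0]=v[mm[c]>0]//2+np.array([0,120,0],np.uint8); cv2.imwrite(f"pics/seg_{c}.png",v)
for n,ms,x0,d in(("tray",tm,T,(.2,.15,.022)),("mat",mm,Mx,(.24,.19,.001))):
    x0=(x0[0],x0[1],np.degrees(x0[2]))
    for sub in(["top"],["side"],["top","side"]): print(n,sub,fitbox({c:up(ms[c]) for c in sub},x0,*d))
E
```

```text
top 5309 8090
side 4646 8428
tray ['top'] (array([ 4.58630756e+02,  4.82497290e+00, -3.90719127e-01]), np.float64(0.051276037303847666))
tray ['side'] (array([461.7582033 ,   6.62574359,  -0.67787173]), np.float64(0.10322946624099627))
tray ['top', 'side'] (array([460.14653046,   6.35168813,  -1.02245652]), np.float64(0.16180251542531843))
mat ['top'] (array([ 450.57949985, -231.33968562,   -3.45753557]), np.float64(0.023632441239477386))
mat ['side'] (array([ 452.50094103, -230.32126148,   -3.39933473]), np.float64(0.011030034386021792))
mat ['top', 'side'] (array([ 451.80778654, -230.68792512,   -3.55106221]), np.float64(0.040229462112898795))
```

View pics/seg_top.png

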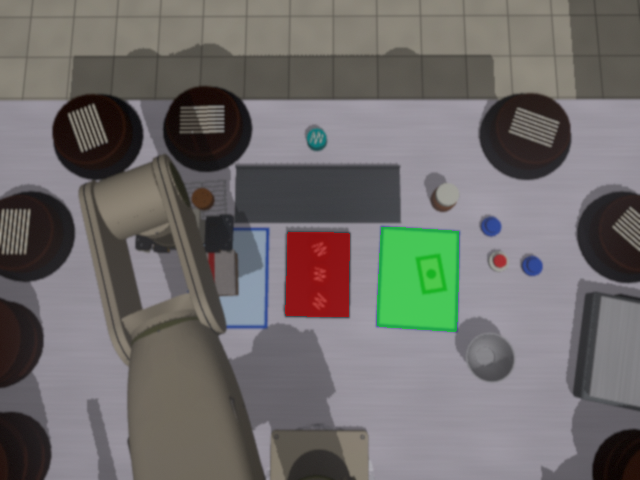

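View pics/seg_side.png

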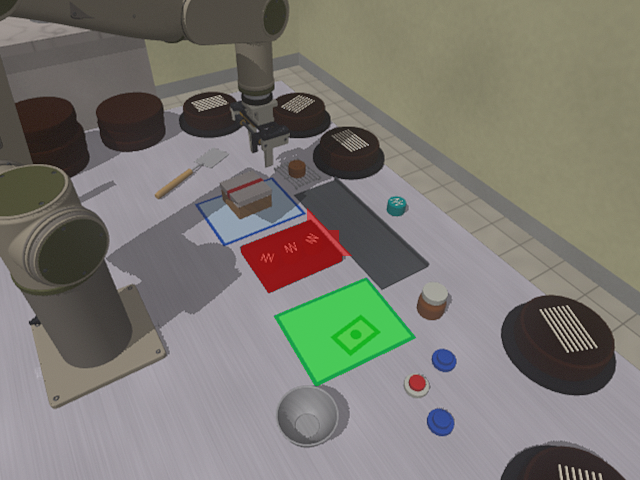

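```bash
python3 -m creep '[[0.0045,-0.02,0,0,172],[0.0055,-0.031,0,0,172],[0.0055,-0.031,0,0,172],[0.0055,-0.031,0,0,172],[0.0055,-0.031,0,0,172],[0.0055,-0.031,0,0,172],[0.0055,-0.031,0,0,172],[0.0055,-0.031,0,0,172],[0.0055,-0.031,0,0,172],[0.0055,-0.031,0,0,172],[0.005,-0.032,0,0,172],[0,0,0,0,172]]' 22
python3 -m creep '[[0,0,0.03,0,172],[0,0,0.03,0,172],[0,0,0.015,0,172],[0,0,0,0,172],[0,0,0,0,172],[0,0,0,0,172]]' 22
python3 - <<'E'
from h import *
s=read_state();print(s["tool_pos"],s["opening"],s["force"])
im=save("side","s20");cv2.imwrite("pics/s20d.png",cv2.resize(cv2.imread("pics/s20.png")[190:310,230:380],None,fx=5,fy=5,interpolation=cv2.INTER_CUBIC))
im=save("top","t20")
E
```

```text
t: 28.5
tool_pos: [0.457, -0.0752, 0.0876]
orientation: [0.005, 3.141, -0.004]
force: [-0.4, -0.7, -0.6]
opening: 0.0304
t: 29.0
tool_pos: [0.4587, -0.0704, 0.0135]
orientation: [-0.001, 3.14, -0.001]
force: [-0.3, -0.2, 1.5]
opening: 0.0301
[ 0.45871127 -0.07042021  0.01354862] 0.0301214102238823 [-0.26888193 -0.20935418  1.45731032]
```

View pics/s20d.png

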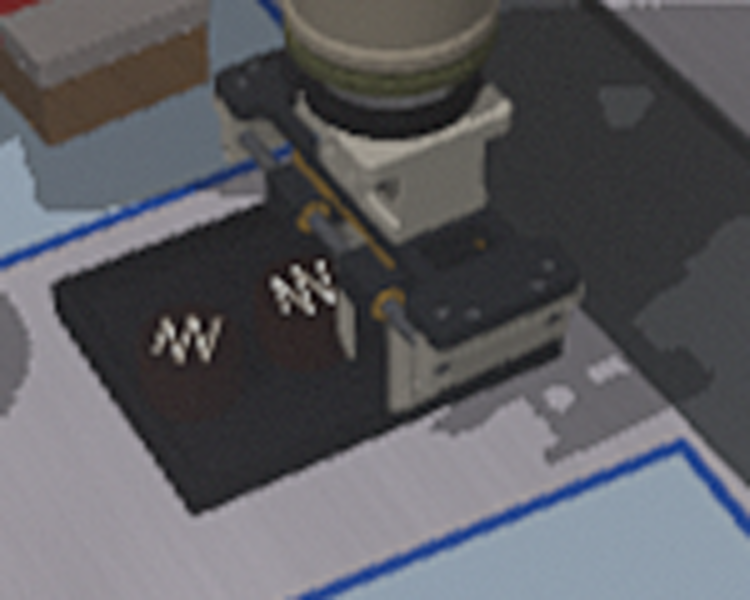

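```bash
python3 -m creep '[[0,0,0.006,0,172],[0,0,0.006,0,172],[0,0,0,0,172],[0,0,0,0,172]]' 22
python3 -m creep '[[0,0,0.006,0,172],[0,0,0.006,0,172],[0,0,0,0,172],[0,0,0,0,172]]' 22
python3 - <<'E'
from h import *
s=read_state();print(s["tool_pos"],s["opening"],s["force"])
im=save("side","s21");cv2.imwrite("pics/s21d.png",cv2.resize(cv2.imread("pics/s21.png")[190:310,230:380],None,fx=5,fy=5,interpolation=cv2.INTER_CUBIC))
E
```

```text
t: 29.43
tool_pos: [0.4571, -0.0703, -0.0003]
orientation: [0.0, -3.141, -0.0]
force: [0.3, -0.7, 0.4]
opening: 0.0303
t: 29.77
tool_pos: [0.457, -0.0703, -0.0125]
orientation: [0.0, -3.14, -0.001]
force: [0.4, 0.1, 0.1]
opening: 0.03
[ 0.45695509 -0.07028116 -0.01250673] 0.03003517263405472 [0.39339976 0.06796497 0.06375455]
```

View pics/s21d.png

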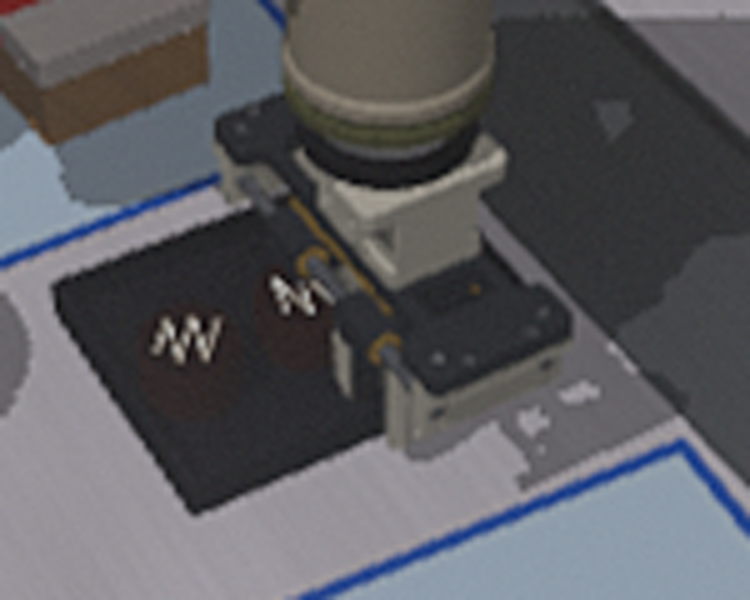

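```bash
python3 -m creep '[[0,0,0,0,190],[0,0,0,0,210],[0,0,0,0,225],[0,0,0,0,240],[0,0,0,0,255],[0,0,0,0,255],[0,0,0,0,255],[0,0,0,0,255]]' 35
python3 - <<'E'
from h import *
s=read_state();print(s["tool_pos"],s["opening"],s["force"])
T=(.458,.001,0.)
im=save("side","s22");m=segtray("side",im,T)
im=save("top","t22")
E
```

```text
t: 30.48
tool_pos: [0.4578, -0.0701, -0.0116]
orientation: [-0.0, 3.141, 0.001]
force: [-1.4, 4.9, 3.8]
opening: 0.0034
[ 0.4578031  -0.0700761  -0.01161216] 0.0033815795811962513 [-1.37797098  4.93880942  3.79874383]
```

View pics/t22.png

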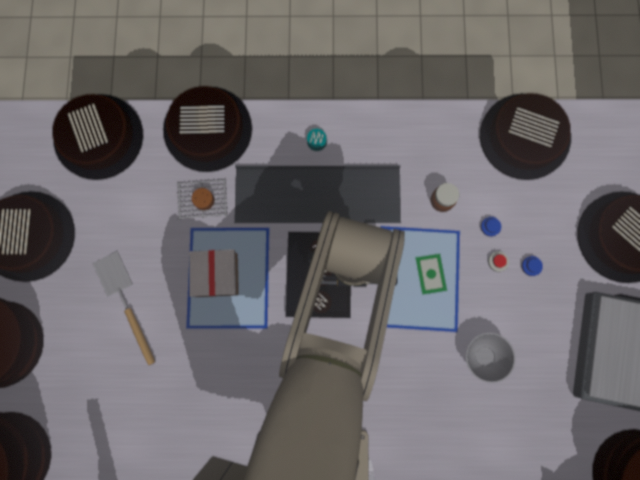

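```bash
python3 -m creep '[[0,-0.003,0,0,255],[0,-0.005,0,0,255],[0,-0.007,0,0,255],[0.0005,-0.008,0,0,255],[0.0005,-0.008,0,0,255],[0.0005,-0.008,0,0,255],[0.0005,-0.008,0,0,255],[0.0005,-0.008,0,0,255],[0.0005,-0.008,0,0,255],[0.0005,-0.007,0,0,255],[0,-0.004,0,0,255],[0,-0.002,0,0,255]]' 35
python3 - <<'E'
from h import *
s=read_state();print(s["tool_pos"],s["opening"],s["force"])
im=save("side","s23");cv2.imwrite("pics/s23d.png",cv2.resize(cv2.imread("pics/s23.png")[190:370,230:430],None,fx=4,fy=3.3,interpolation=cv2.INTER_CUBIC))
E
```

```text
t: 31.58
tool_pos: [0.4542, -0.1471, -0.0116]
orientation: [0.001, 3.142, 0.0]
force: [0.7, 6.2, 6.3]
opening: 0.0035
[ 0.45416653 -0.14709374 -0.01160762] 0.003479568435325211 [0.70023722 6.2190558  6.28350928]
```

View pics/s23d.png

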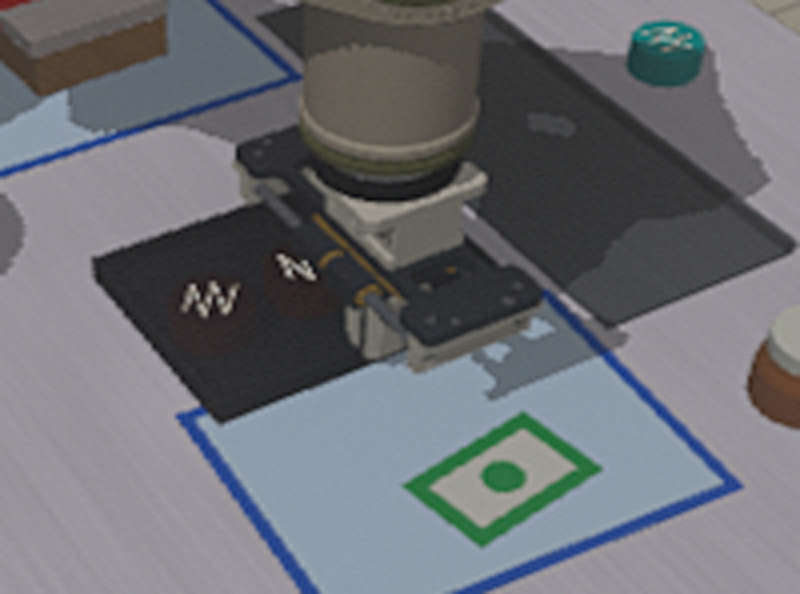

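```bash
python3 -m creep '[[0,-0.003,0,0,255],[0,-0.006,0,0,255],[0.0005,-0.008,0,0,255],[0.0005,-0.008,0,0,255],[0.0005,-0.008,0,0,255],[0.0005,-0.008,0,0,255],[0.0005,-0.008,0,0,255],[0.0005,-0.008,0,0,255],[0.0005,-0.008,0,0,255],[0.0005,-0.007,0,0,255],[0,-0.004,0,0,255],[0,-0.002,0,0,255]]' 35
python3 -m creep '[[0.0005,-0.003,0,0,255],[0.0005,-0.006,0,0,255],[0.0005,-0.008,0,0,255],[0.0005,-0.008,0,0,255],[0.0005,-0.008,0,0.008,255],[0.0005,-0.008,0,0.008,255],[0.0005,-0.008,0,0.01,255],[0,-0.008,0,0.01,255],[0,-0.007,0,0.01,255],[0,-0.004,0,0.01,255],[0,-0.001,0,0,255],[0,0,0,0,255]]' 35
python3 - <<'E'
from h import *
s=read_state();M=yaw(s);print(s["tool_pos"],s["opening"],s["force"],np.degrees(np.arctan2(M[1,1],M[0,1]))-90)
im=save("side","s24");im=save("top","t24")
E
```

```text
t: 32.63
tool_pos: [0.4501, -0.2248, -0.0116]
orientation: [-0.0, -3.141, -0.001]
force: [-0.8, 7.1, 6.8]
opening: 0.0034
t: 33.63
tool_pos: [0.4456, -0.2938, -0.0116]
orientation: [-0.088, -3.14, -0.0]
force: [-0.5, 4.6, 6.2]
opening: 0.0034
[ 0.44557797 -0.29376731 -0.01160492] 0.003434348028376611 [-0.47299082  4.60010755  6.22902592] -3.211951949400543
```

View pics/s24.png

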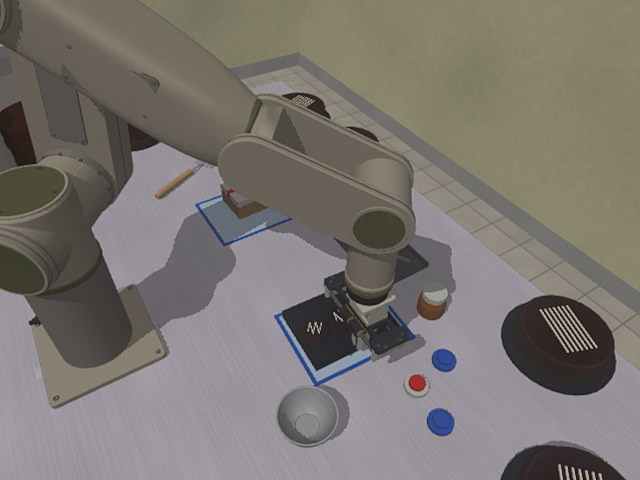

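View pics/t24.png

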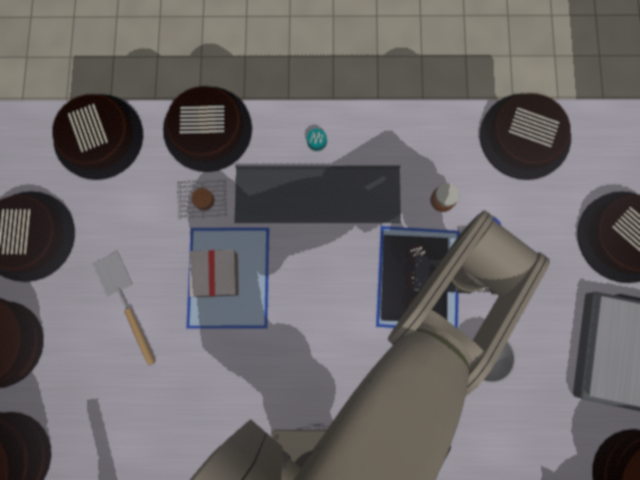

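```bash
python3 -m creep '[[0,-0.002,0,0,255],[-0.0005,-0.003,0,0,255],[-0.0005,-0.003,0,0,255],[-0.0005,-0.002,0,0,255],[0,0,0,0,255],[0,0,0,0,255]]' 35
python3 -m creep '[[0,0,0,0,235],[0,0,0,0,215],[0,0,0,0,195],[0,0,0,0,175],[0,0,0,0,172],[0,0,-0.01,0,172],[0,0,-0.025,0,172],[0,0,-0.035,0,172],[0,0,-0.03,0,172],[0,0,0,0,172]]' 35
python3 - <<'E'
from h import *
s=read_state();M=yaw(s);print(s["tool_pos"],s["opening"],s["force"],np.degrees(np.arctan2(M[1,1],M[0,1]))-90)
E
python3 -m creep '[[0,0.03,0,0,172],[0,0.04,0,0,172],[0,0.04,0,0,172],[0,0.04,0,0,172],[0,0.04,0,0,172],[0,0.04,0,0,172],[0,0.04,0,0,172],[0,0.04,0,0,172],[0,0.04,0,0,172],[0,0.04,0,0,172],[0,0.03,0,0,172],[0,0,0,0,172]]' 35
python3 - <<'E'
from h import *
T=(.4515,-.231,-.06)
ims={c:save(c,c+"25") for c in("top","side")}
tm={}
for c,im in ims.items():
    g=(im.max(2)<75); near=cv2.dilate(boxmask(c,*T,.2,.15,.06,1),np.ones((15,15)))
    m=(g&(near>0)).astype(np.uint8); m=cv2.morphologyEx(m,cv2.MORPH_CLOSE,np.ones((9,9)));n,l,st,_=cv2.connectedComponentsWithStats(m); tm[c]=(l==1+np.argmax(st[1:,4])).astype(np.uint8)
    v=cv2.cvtColor(im,cv2.COLOR_RGB2BGR); k,_=cv2.findContours(up(tm[c]),cv2.RETR_EXTERNAL,cv2.CHAIN_APPROX_NONE); v=cv2.resize(v,None,fx=4,fy=4,interpolation=cv2.INTER_CUBIC); cv2.drawContours(v,k,-1,(0,0,255),1)
    a=w2p(c,np.array([.45,-.23,0]))*4; x,y=int(a[0]),int(a[1]); cv2.imwrite(f"pics/{c}25d.png",v[y-270:y+270,x-330:x+330])
mm={c:segmat(c,im,(.453,-.231,-.05)) for c,im in ims.items()}
for sub in(["top"],["side"],["top","side"]):
    print(sub,"tray",fitbox({c:up(tm[c]) for c in sub},(.4515,-.231,-3.4),.2,.15,.022)[0],"mat",fitbox({c:up(mm[c]) for c in sub},(.4515,-.231,-3.4),.24,.19,.001)[0])
E
```

```text
t: 34.23
tool_pos: [0.4465, -0.3035, -0.0116]
orientation: [-0.087, -3.14, -0.0]
force: [-0.9, 5.6, 7.3]
opening: 0.0036
t: 35.07
tool_pos: [0.4505, -0.3066, 0.0965]
orientation: [0.087, 3.132, -0.011]
force: [0.7, -0.3, 0.5]
opening: 0.0302
[ 0.45047614 -0.30664852  0.09649604] 0.03017039530491334 [ 0.65181383 -0.32655931  0.49139119] -3.1952687854755624
t: 36.07
tool_pos: [0.4702, 0.1208, 0.0891]
orientation: [0.081, 3.139, 0.003]
force: [0.3, -0.2, 0.8]
opening: 0.0305
['top'] tray [ 449.9244613  -229.94723067   -2.41125684] mat [ 450.46689486 -231.62177934   -3.41485193]
['side'] tray [ 451.36565298 -228.72962694   -3.16910898] mat [ 452.36075597 -230.50033325   -3.50199798]
['top', 'side'] tray [ 451.01181756 -229.35528171   -2.96306661] mat [ 451.72112454 -230.74113429   -3.56635237]
```

View pics/top25d.png

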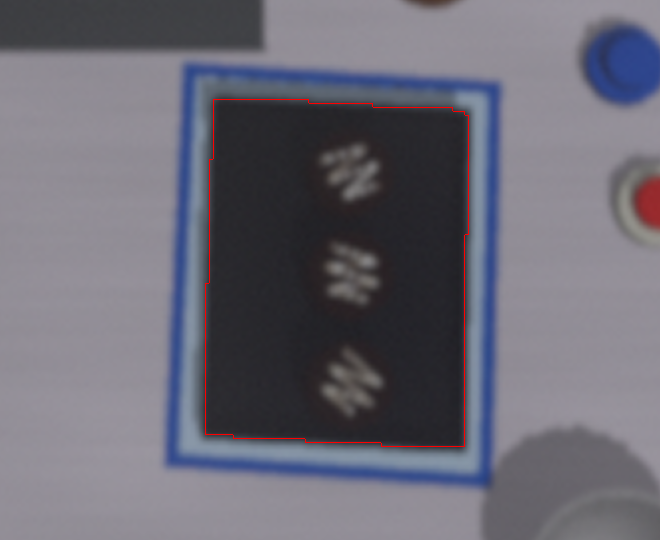

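View pics/side25d.png

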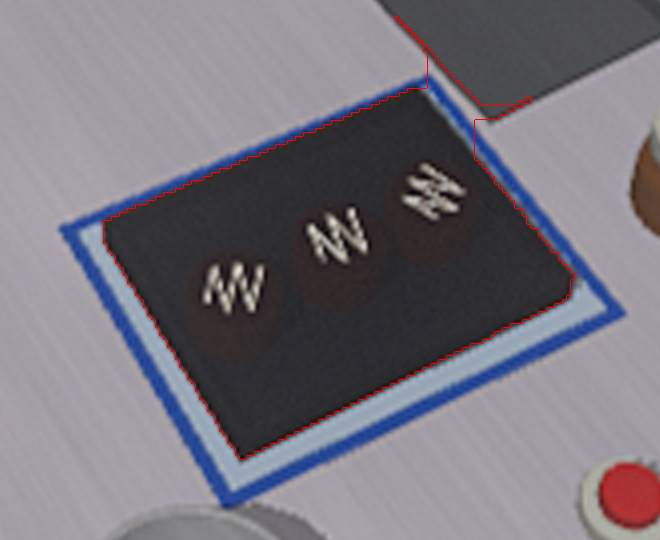

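```bash
python3 - <<'E'
from h import *
for c in("top","side"):
    im=read_camera(c); hsv=cv2.cvtColor(im,cv2.COLOR_RGB2HSV)
    m=((hsv[...,0]<8)|(hsv[...,0]>172))&(hsv[...,1]>150)&(hsv[...,2]>90)
    p=w2p(c,np.array([.492,-.417,.022])); yy,xx=np.mgrid[:480,:640]; m&=np.hypot(xx-p[0],yy-p[1])<25
    ys,xs=np.nonzero(m); q=(xs.mean(),ys.mean()); print(c,q,len(xs),p2w(c,q,.020))
s=read_state();M=yaw(s);print(M.round(4),s["tool_pos"])
for z in(.09,):print(delta((.492,-.418,.09)))
E
```

```text
top (np.float64(499.46534653465346), np.float64(260.45544554455444)) 101 [ 0.48921128 -0.41849006  0.02      ]
side (np.float64(416.6009852216749), np.float64(382.4778325123153)) 203 [ 0.48938426 -0.42029865  0.02      ]
[[-9.984e-01  5.580e-02  2.000e-04]
 [ 5.580e-02  9.984e-01 -5.000e-04]
 [-2.000e-04 -4.000e-04 -1.000e+00]] [0.47023598 0.11518751 0.08847336]
[-0.05146954 -0.53114421 -0.00128027]
```

```bash
python3 -m creep '[[-0.0025,-0.025,0,0,255],[-0.0035,-0.038,0,0,255],[-0.0035,-0.038,0,0,255],[-0.0035,-0.038,0,0,255],[-0.0035,-0.038,0,0,255],[-0.0035,-0.038,0,0,255],[-0.0035,-0.038,0,0,255],[-0.0035,-0.038,0,0,255],[-0.0035,-0.038,0,0,255],[-0.0035,-0.038,0,0,255],[-0.0035,-0.038,0,0,255],[-0.0035,-0.038,0,0,255]]' 20
python3 -m creep '[[-0.0035,-0.038,0,0,255],[-0.0035,-0.038,0,0,255],[-0.0015,-0.013,0,0,255],[0,0,0,0,255],[0,0,0.03,0,255],[0,0,0.02,0,255],[0,0,0,0,255],[0,0,0,0,255]]' 20
python3 - <<'E'
from h import *
s=read_state();print(s["tool_pos"],s["opening"],s["force"]); print(delta((.490,-.419,0)))
im=save("side","s26");cv2.imwrite("pics/s26d.png",cv2.resize(cv2.imread("pics/s26.png")[290:440,340:520],None,fx=4,fy=4,interpolation=cv2.INTER_CUBIC))
E
```

```text
t: 37.27
tool_pos: [0.4848, -0.3324, 0.0884]
orientation: [0.092, 3.14, -0.001]
force: [0.2, -0.5, -0.0]
opening: 0.0008
t: 37.93
tool_pos: [0.4881, -0.4169, 0.0369]
orientation: [-0.089, -3.137, -0.004]
force: [0.9, 0.4, -0.1]
opening: 0.0005
[ 0.48809138 -0.41687968  0.03686513] 0.0004929652685280946 [ 0.93142911  0.43671782 -0.11517396]
[-0.00213542 -0.0021078   0.03685341]
```

View pics/s26d.png

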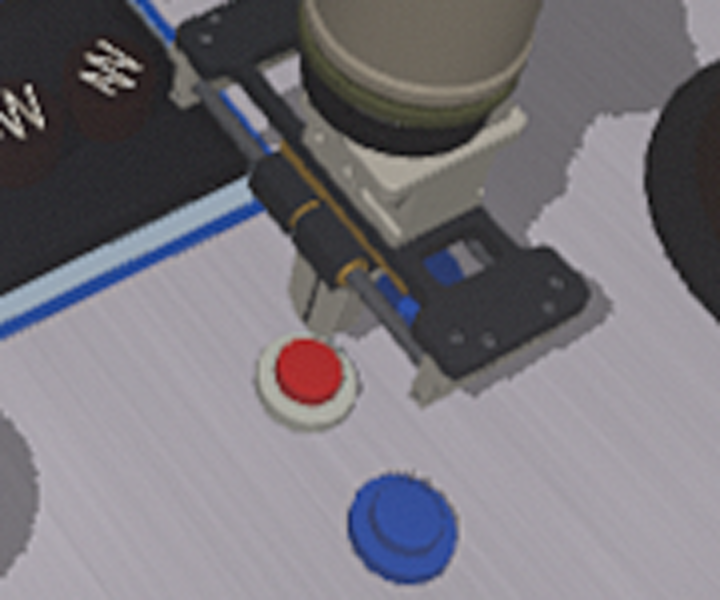

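```bash
python3 -m creep '[[-0.001,-0.002,0.015,0,255],[0,0,0.015,0,255],[0,0,0.004,0,255],[0,0,0,0,255],[0,0,0,0,255]]' 20
python3 -m creep '[[0,0,0.002,0,255],[0,0,0,0,255],[0,0,0.001,0,255],[0,0,0,0,255]]' 20
python3 - <<'E'
from h import *
s=read_state();print(s["tool_pos"],s["opening"],s["force"]); print(delta((.490,-.419,0)))
im=save("side","s27");cv2.imwrite("pics/s27d.png",cv2.resize(cv2.imread("pics/s27.png")[340:440,370:490],None,fx=6,fy=6,interpolation=cv2.INTER_CUBIC))
E
```

```text
t: 38.4
tool_pos: [0.4904, -0.4196, 0.0035]
orientation: [-0.087, -3.139, -0.002]
force: [-0.8, 0.5, 0.5]
opening: 0.0009
t: 38.73
tool_pos: [0.491, -0.4203, 0.0015]
orientation: [0.088, 3.14, -0.001]
force: [0.1, -0.1, -0.0]
opening: 0.0006
[ 0.4910152  -0.42031975  0.00152783] 0.0006154941800676633 [ 0.11576547 -0.07403294 -0.0090184 ]
[0.0010878  0.00126166 0.00152695]
```

View pics/s27d.png

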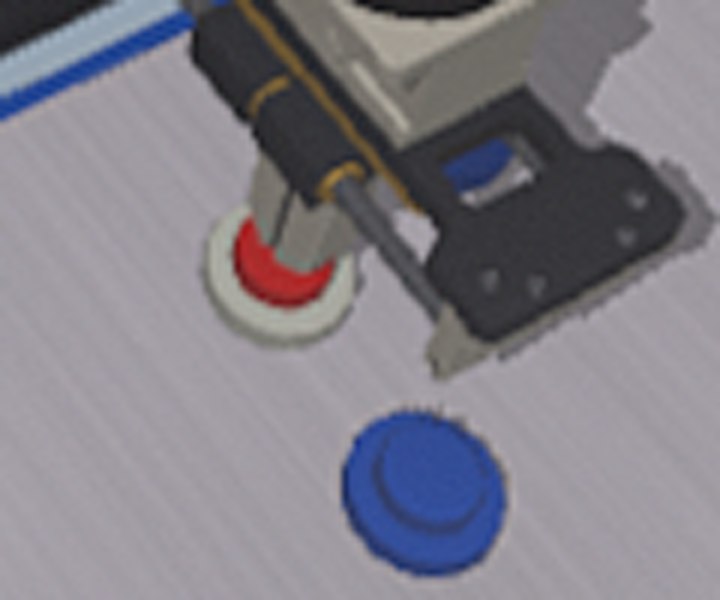

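```bash
python3 -m creep '[[0,0,0.002,0,255],[0,0,0,0,255],[0,0,0.002,0,255],[0,0,0,0,255],[0,0,0,0,255]]' 20
python3 -m creep '[[0,0,0.0015,0,255],[0,0,0,0,255],[0,0,0.0015,0,255],[0,0,0,0,255],[0,0,0,0,255]]' 20
python3 -m creep '[[0,0,0.0015,0,255],[0,0,0,0,255],[0,0,0,0,255]]' 20
```

```text
t: 39.2
tool_pos: [0.4907, -0.42, -0.003]
orientation: [-0.088, -3.14, -0.0]
force: [0.0, 0.2, 0.0]
opening: 0.0005
t: 39.62
tool_pos: [0.4909, -0.4202, -0.0056]
orientation: [0.088, 3.14, -0.0]
force: [0.6, 0.2, 1.2]
opening: 0.0004
t: 39.87
tool_pos: [0.491, -0.4203, -0.0071]
orientation: [0.088, 3.14, -0.0]
force: [-0.3, -0.2, 2.9]
opening: 0.0004
```

```bash
python3 -m creep '[[0,0,0.0015,0,255],[0,0,0,0,255],[0,0,0,0,255]]' 20
python3 -m creep '[[0,0,0.0015,0,255],[0,0,0,0,255],[0,0,0,0,255]]' 20
python3 -m creep '[[0,0,0.0015,0,255],[0,0,0,0,255],[0,0,0,0,255]]' 20
python3 -m creep '[[0,0,0.001,0,255],[0,0,0,0,255],[0,0,0,0,255]]' 20
```

```text
t: 40.12
tool_pos: [0.491, -0.4203, -0.0086]
orientation: [0.088, 3.14, -0.001]
force: [-0.1, 0.4, 3.1]
opening: 0.0004
t: 40.37
tool_pos: [0.491, -0.4203, -0.0101]
orientation: [0.088, 3.14, -0.001]
force: [-0.2, -0.4, 3.9]
opening: 0.0004
t: 40.62
tool_pos: [0.491, -0.4204, -0.0112]
orientation: [0.088, 3.14, -0.001]
force: [-1.6, 0.9, 9.0]
opening: 0.0004
t: 40.87
tool_pos: [0.4911, -0.4204, -0.0112]
orientation: [0.087, 3.14, -0.001]
force: [-3.7, 3.7, 14.2]
opening: 0.0004
```

Button bottomed (force rose to 14 N). Retreat and do the final check.

```bash
python3 -m creep '[[0,0,-0.01,0,255],[0,0,-0.03,0,255],[0,0,-0.04,0,255],[0,0,-0.04,0,255],[0.02,0,-0.03,0,255],[0.03,0,0,0,255],[0.03,0,0,0,255],[0.03,0,0,0,255],[0.03,0,0,0,255],[0.02,0,0,0,255],[0,0,0,0,255],[0,0,0,0,255]]' 20
python3 - <<'E'
from h import *
s=read_state();print(s["tool_pos"],s["force"],s["t"])
for c in("top","side"): save(c,c+"28")
E
```

```text
t: 41.87
tool_pos: [0.3303, -0.4111, 0.137]
orientation: [-0.09, -3.14, -0.001]
force: [0.5, -0.6, 0.5]
opening: 0.0005
[ 0.33026323 -0.41111658  0.13697808] [ 0.51981543 -0.6425879   0.45012062] 41.8667
```

View pics/top28.png

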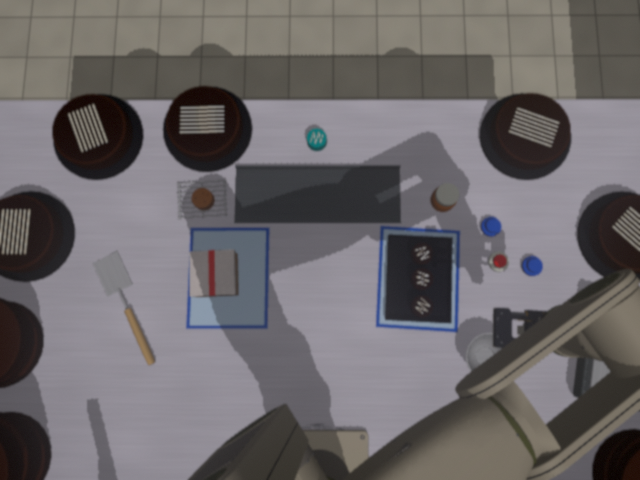

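View pics/side28.png

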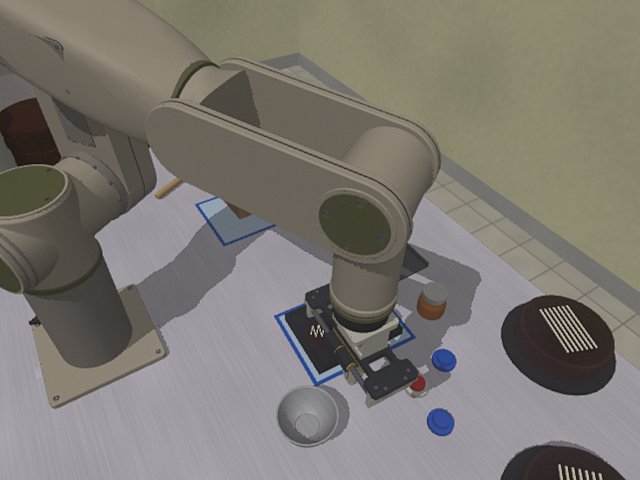

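```bash
python3 - <<'E'
from h import *
a=cv2.imread("pics/top25.png")[215:345,360:480];b=cv2.imread("pics/top28.png")[215:345,360:480]
cv2.imwrite("pics/cmp.png",cv2.resize(np.hstack([a,b]),None,fx=3.3,fy=3.3,interpolation=cv2.INTER_CUBIC))
im=cv2.cvtColor(cv2.imread("pics/top28.png"),cv2.COLOR_BGR2RGB);c="top"
for f in("top25","top28"):
    im=cv2.cvtColor(cv2.imread(f"pics/{f}.png"),cv2.COLOR_BGR2RGB)
    T=(.4515,-.231,-.06);g=(im.max(2)<75); near=cv2.dilate(boxmask(c,*T,.2,.15,.022,1),np.ones((15,15)))
    m=(g&(near>0)).astype(np.uint8); m=cv2.morphologyEx(m,cv2.MORPH_CLOSE,np.ones((9,9)));n,l,st,_=cv2.connectedComponentsWithStats(m); m=(l==1+np.argmax(st[1:,4])).astype(np.uint8)
    print(f,fitbox({c:up(m)},(.4515,-.231,-3.4),.2,.15,.022))
E
```

```text
top25 (array([ 449.9244613 , -229.94723067,   -2.41125684]), np.float64(0.04379482484249997))
top28 (array([ 450.58884345, -230.28624245,   -2.88556236]), np.float64(0.04320906910834965))
```

View pics/cmp.png

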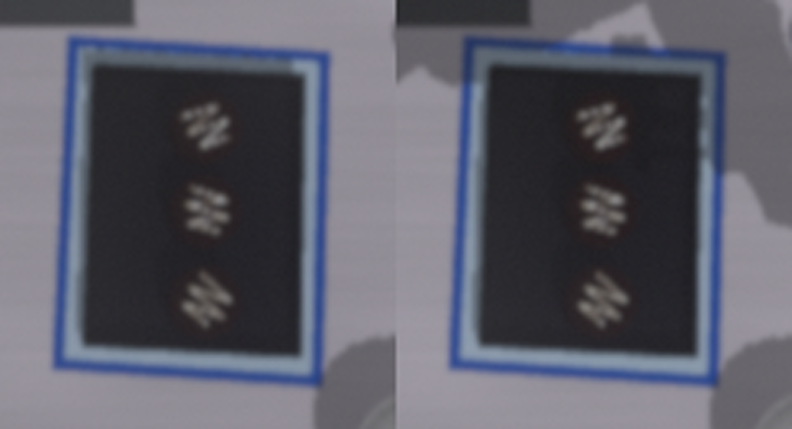

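The tray hasn't moved. It is within about 1.5 mm and 1° of the mat, with three glazed cakes in it and the sponge on the rack. Handing in.

```bash
python3 -c "
from plant import *
print(close_job())"
```

```text
the job is handed in; nothing more can be done
None
```

I sorted the cakes, slid the tray onto the free mat, pressed the red button and handed the job in at about 42 s, but `close_job` reports no verdict.

- **Cakes:** Three glazed cakes and one sponge were there. I gripped each at 22 N. The glazed ones stand upright in a row in the tray, and the sponge stands upright near the centre of the wire rack.
- **Tray:** I held it by one wall and slid it without lifting onto the right mat, the one with the tag. The last overhead picture puts it about 1.5 mm and 0.5° off the mat. An earlier overhead fit gave 1°. That is close to how well I can measure, so I left it.
- **Button:** I pressed it last, until it bottomed out; the force levelled near 4 N and then jumped to 14 N. I did not read the button's own position, so that jump is my only evidence that it was pressed.
- **Bystanders:** I did not touch the carton, jar, bowl, spatula or any look-alike. The last overhead picture shows no visible change, though the arm partly covers the bowl there.

**Checks that disagreed:** The reported tool height was about 35 mm lower than the fingers looked in the pictures. My first closing on the sponge passed above it without harm, and I worked to the pictured height after that. The two cameras differed by up to about 8 mm on the rack (about 3 to 6 mm on the cakes), so I averaged them. In the last pictures the arm also blocked parts of the side view, so the final tray check rests on the top camera.

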